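# Fit the grinding head and clamp the collet

## Task

Lift the blue grinding head out of the wooden rack and set its shank into the collet of the little white specimen grinder, gently, until its shoulder sits fully home on the collet face. Then swing the red lever handle of the clamp nut clockwise (seen from above) until the collet clearly grips the shank, without overtightening it, and let go. Leave the other grinding heads, the beaker and the slide box where they are.

Things in the scene. Friction and masses are not known exactly. Their poses are not given: they have to be found in the camera images.
- blue_head (a point): centre of the blue grinding head: upright cylinder, 24 mm diameter, 42 mm tall, this point half-way up on its axis, z up along it. It starts upright in one of the rack's holes (which one varies), its steel shoulder resting on the rack's top. 60 to 120 g with its shank
- blue_shoulder (a point): centre of the underside of the blue head's steel shoulder, a disc 20 mm in diameter and 6 mm thick just under the head; 27 mm below the head's centre. From here the shank runs down: 10 mm diameter, 42 mm long, the last 6 mm tapering to 4 mm. This face must come to rest on the collet face
- rack: wooden block 210 x 60 x 55 mm with three 14 mm holes in a row 65 mm apart along its x axis, each holding one grinding head; origin under its centre, on the table. It is fixed. Its top is 55 mm above the table
- nose: brass collet face on top of the white grinder: origin at the centre of its mouth, 120 mm above the table, z up. Flat ring 30 mm in diameter with a hole 11.6 mm in diameter, over 45 mm deep. Below it the grinder's housing, fixed, 130 x 130 mm, top 72 mm above the table
- nut_axis (a point): centre of the steel clamp nut round the collet, 50 mm in diameter, 80 to 104 mm above the table, with a lever 10 mm thick (86 to 96 mm up) and a red handle at the lever's end. This point is on its axis, 92 mm up, and does not turn. Open at the start. Turning it clockwise seen from above closes the collet; it stays where it is left, or eases back a little
- handle (a point): middle of the red handle post: upright cylinder 14 mm in diameter, 98 to 140 mm above the table, 75 mm out from the nut's axis; x points outwards. Turning freely takes about 5 N at the handle; the jaws bear after 0.4 to 1 rad, different each time, and the push then rises about 1 N per 1 to 2 mm. 9 to 11 N is a good grip, 13 N or more overtightened
- collet: the collet inside the nose; this origin is the centre of its mouth, as for the nose, and does not move. Its three steel jaws, 18 to 38 mm below the face, slide inwards evenly onto the shank as the nut closes
- blue: the blue grinding head as a whole; origin at the tip of its shank, z up along it
- rust_head (a point): centre of the rust-brown grinding head, same shape and size as the blue one, in the rack; leave alone
- green_head (a point): centre of the green grinding head, same shape and size as the blue one, in the rack; leave alone
- beaker: open glass beaker 64 mm in diameter, 85 mm tall, origin under its centre; leave alone
- slidebox: blue plastic slide box with grey lid, 62 x 92 x 38 mm, origin under its centre; leave alone
Things that resemble listed ones, but are neither listed nor needed, are in the scene too. What is meant by the blue is not yellow, and is the larger of those in its own colour.

How it is judged:
By the outcome, as a careful person would: the job done as asked, in the order asked, and still so for the second after the job is handed in, with the robot touching nothing.
It also fails if it takes over 67 s, if anything falls off the work surface, if the arm or the gripper's body presses on something with over 40 N, if the wrist force passes 120 N, or if a joint passes its speed limit or range.

## Robot

A 6-joint arm with a two-finger parallel gripper is mounted at the origin on the work surface. World frame = base frame: x ahead of the robot, y to its left, z up, the work surface at z = 0. Lengths are in mm, angles in rad, forces in N, time in s.
With the tool pointing down it reaches from about 350 to 775 mm from the base axis. Payload 7.3 kg.
Tool frame: the origin (TCP) lies on the centre line of the jaws, within the pads' length; the fingertips stand 22 mm ahead of it and the grasp point (between the pads) lies 3 mm ahead of it (bot.finger_overhang is the distance from the TCP to the fingertips, in mm); y points along the fingers, z is the direction in which the jaws open and shut, and the axes are right-handed (so a half turn about y gives the same grasp; the last joint's range is limited). The gripper opens to 92 mm and grips with 3 to 60 N. Pads are 19 mm wide; open, the fingers measure 130 mm over their backs; the gripper's body (75 mm by 190 mm) begins 47 mm behind the grasp point.
Start: joints at [0.966, 0.342, 1.524, -0, 1.275, -0.146], TCP at [232.496, 470.732, 248.741] pointing down, gripper open.
Joint ranges: [-2.53, 2.53], [-0.77, 2.02], [0.04, 2.7], [-1, 4.14], [0.28, 2.66], [-3.11, 3.11]. Speed limits (rad/s): [2.57, 2.57, 3.14, 3.14, 3.14, 3.14].

## Interface

Orientations are given as [roll, pitch, yaw] about the fixed x, y, z axes, in that order (R = Rz(yaw) Ry(pitch) Rx(roll)).
In Python, from plant import bot, viewer, find_in, spot_point gives the robot as it stands.
- The arm moves only by the tool send_rows, never from a script. Its argument "moves" is a list of rows, each a list of 3 entries, a list of its own where there are three numbers: the shift along the tool's x, y, z in mm, then the turn, a rotation vector about the tool's x, y, z in degrees, then the finger opening in mm, from 0 to 91.8. A call has 1 to 20 rows; each row shifts and turns the pose as measured when the row begins, along the tool's axes as they then stand; what a row does not reach is not made up. A row lasts 1/8 s, in which the tool goes at most 62.5 mm and 10.7 degrees, less where a joint would pass 70% of its speed; a pose out of reach is approached as far as the arm can. A call with a gripper value outside its range is refused whole. The fingers move at their own pace and stop on an object; the grip force is fixed at half the most. Time passes only in rows, so rows that do not move let the fingers close. It gives the time, the measured TCP pose, the force and the opening at its end, in the units of the state.
- bot.get_obs(): the state, without advancing time (a new reading comes with each control period).
- viewer.capture(name): name is "scene" or "top"; returns the picture (400x640x3 uint8, blue, green, red); there is no depth.
- viewer.camera_model(name): a dict with "fx", "fy", "cx", "cy" (pixels), "distortion" ([k1, k2, p1, p2, k3] as OpenCV has them; the pictures are not rectified), "rvec" (rotation vector, rad) and "tvec" (3), from world to camera coordinates, as OpenCV has them. Camera axes: x right, y down, z forward; pixel columns grow to the right and rows downward; lengths in mm; the calibration is good to about 2 mm. A picture is of the moment at which its call begins. camera_model takes no time and is no camera call.
- bot.close_job(): hands the job in, once; it reports no verdict.
Trained networks look in the newest picture that a camera, given by its name, has taken for a name from the list of things; names that differ only in an ending like _2 or _b are one class to them, and where a whole thing is asked for, a point or a joint stands for the part that bears it (a point fixed in the world has none). Each returns a list of dicts, best first, with "conf" (0 to 1); they miss things now and then, are a little off and sometimes report something else, mostly with a low value. They report only what shows in the picture. A call takes as long as a camera call. They do not tell look-alikes from the thing itself.
- find_in(camera, thing): "extent" ([centre column, centre row, width, height] in pixels, round what is visible of it).
- spot_point(camera, thing): "point" ([column, row] in pixels: a listed point, or the origin of a listed thing).
The state is a dict: "time": time; "joint_positions": joint angles; "dq": joint speeds; "tau": joint torques, N m; "tool_pos": TCP position; "tcp_rot": TCP orientation; "contact_force": force on the tool from outside, world axes, zero at the start; "moment": the same for the moment, N m; "grip_width": finger opening in mm.
Only numpy, scipy, OpenCV 4.12 (cv2) and the standard library are available. Lean on these libraries where they do the work, as an engineer would, in place of code of your own. Each camera call takes 0.05 s, during which the arm holds its last target.

## Working session

There is one attempt and no reset: what is moved stays moved. The work goes in short steps, Python scripts to look and compute and a tool call to move; the robot and the scene stay as the last step left them, time stands still between calls to the robot, and variables do not carry over. Pictures are saved under pics/ and viewed, and the job is handed in when it is done.

Besides the shell and the picture viewer there is one more tool, called after "Call:" as name(argument=value, ...), one argument or row to a line, values as JSON. send_rows: Moves the arm, as the interface text tells. Its arguments: {"type":"object","properties":{"moves":{"type":"array","items":{"type":"array"}}},"required":["moves"]}

```bash
ls; mkdir -p pics
python3 - <<'E'
from plant import bot, viewer, find_in, spot_point
import cv2,json
for n in("scene","top"):
    im=viewer.capture(n); cv2.imwrite(f"pics/{n}0.png",im)
    m=viewer.camera_model(n); print(n,m)
    for t in("blue_head","blue_shoulder","nose","nut_axis","handle","rack","rust_head","green_head","beaker","slidebox"):
        r=spot_point(n,t); print(t,[([round(float(v)) for v in d["point"]],round(d["conf"],2)) for d in r[:4]])
print(bot.get_obs())
E
```

```text
pics
scene {'fx': 432.96475780774114, 'fy': 432.96475780774114, 'cx': 321.7766920024232, 'cy': 193.75326582107877, 'distortion': array([-0.06876201,  0.        ,  0.        ,  0.        ,  0.        ]), 'rvec': array([ 1.89724281,  1.26252419, -0.65118973]), 'tvec': array([-268.4131112 , -229.16130087, 1401.32966192])}
blue_head [([244, 201], 0.65), ([192, 196], 0.55), ([219, 208], 0.45)]
blue_shoulder [([236, 205], 0.62), ([192, 201], 0.55), ([228, 209], 0.46)]
nose [([403, 169], 0.63), ([337, 184], 0.46)]
nut_axis [([333, 195], 0.95)]
handle [([354, 165], 0.53), ([190, 210], 0.51)]
rack []
rust_head [([186, 208], 0.72), ([192, 205], 0.47), ([192, 194], 0.22)]
green_head [([179, 227], 0.71)]
beaker [([293, 285], 0.63), ([336, 185], 0.43)]
slidebox [([399, 166], 0.75), ([181, 229], 0.25)]
top {'fx': 387.69226495970133, 'fy': 387.69226495970133, 'cx': 322.7230043251513, 'cy': 203.71276771647928, 'distortion': array([0.00451261, 0.        , 0.        , 0.        , 0.        ]), 'rvec': array([ 2.23942752, -2.18027717,  0.03602838]), 'tvec': array([ 17.70399273, 573.33033909, 856.775182
[... 409 characters left out ...]
0], 0.91)]
{'time': 1.1, 'joint_positions': array([ 9.66004229e-01,  3.41995661e-01,  1.52406137e+00, -1.68362092e-05,
        1.27540528e+00, -1.45968516e-01]), 'dq': array([-5.65135597e-04, -7.67496930e-05,  4.66519303e-04,  1.65911070e-04,
       -8.24782982e-04,  1.60267401e-04]), 'tau': array([-2.37067288e-03, -4.31138670e+01, -2.44473696e+01,  7.16347760e-02,
        4.81367391e-02,  2.97492932e-05]), 'tool_pos': array([232.50700495, 470.74292301, 248.75626862]), 'tcp_rot': array([-1.57066971e+00, -3.48950594e-05, -4.58818684e-01]), 'contact_force': array([-1.23104654,  0.83994591, -0.03549586]), 'moment': array([-0.00537199,  0.00666891,  0.02331883]), 'grip_width': 91.71050334757669}
```

View images.

View pics/scene0.png

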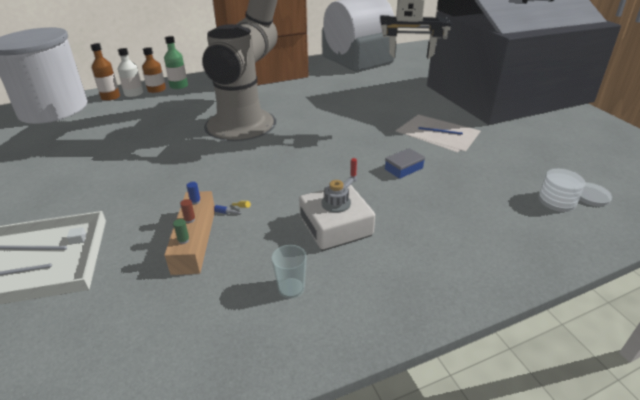

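View pics/top0.png

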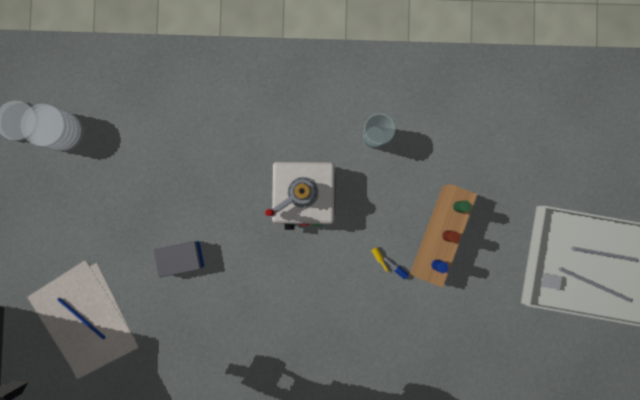

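Run:
```python
import cv2
a=cv2.imread("pics/scene0.png")[150:270,150:310]; b=cv2.imread("pics/top0.png")[180:300,350:510]
cv2.imwrite("pics/c0.png",cv2.hconcat([cv2.resize(a,None,fx=2.5,fy=2.5,interpolation=2),cv2.resize(b,None,fx=2.5,fy=2.5,interpolation=2)]))
a=cv2.imread("pics/scene0.png")[120:240,290:450]; b=cv2.imread("pics/top0.png")[140:260,230:390]
cv2.imwrite("pics/c1.png",cv2.hconcat([cv2.resize(a,None,fx=2.5,fy=2.5,interpolation=2),cv2.resize(b,None,fx=2.5,fy=2.5,interpolation=2)]))
```

```text
(no output)
```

View pics/c0.png

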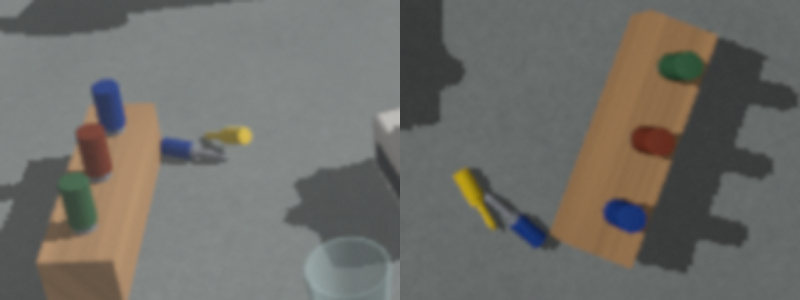

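View pics/c1.png

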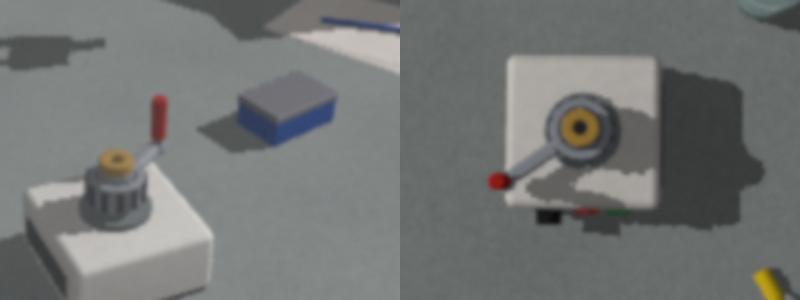

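```bash
cat > h.py <<'E'
import cv2,numpy as np
from plant import viewer
from scipy.optimize import minimize
CM={n:viewer.camera_model(n) for n in("scene","top")}
def proj(n,P):
    m=CM[n];K=np.array([[m["fx"],0,m["cx"]],[0,m["fy"],m["cy"]],[0,0,1.]])
    return cv2.projectPoints(np.float64(P).reshape(-1,1,3),m["rvec"],m["tvec"],K,m["distortion"])[0][:,0]
def unproj(n,uv,z):
    m=CM[n];K=np.array([[m["fx"],0,m["cx"]],[0,m["fy"],m["cy"]],[0,0,1.]])
    u=cv2.undistortPoints(np.float64(uv).reshape(1,1,2),K,m["distortion"])[0,0]
    R=cv2.Rodrigues(m["rvec"])[0];d=R.T@np.r_[u,1];o=-R.T@m["tvec"]
    return o+d*(z-o[2])/d[2]
def cyl(x,y,z0,z1,r):
    t=np.linspace(0,2*np.pi,48,endpoint=False)
    return np.array([[x+r*np.cos(a),y+r*np.sin(a),z] for z in(z0,z1) for a in t])
def hullc(n,P):
    h=cv2.convexHull(proj(n,P).astype(np.float32)); M=cv2.moments(h)
    return np.array([M["m10"]/M["m00"],M["m01"]/M["m00"]]),M["m00"]
def comp(mask,near,r=25):
    k,l,s,c=cv2.connectedComponentsWithStats(mask.astype(np.uint8))
    b=[i for i in range(1,k) if s[i,4]>8 and np.hypot(*(c[i]-near))<r]
    i=max(b,key=lambda i:s[i,4]); return c[i],s[i,4],l==i
def fitcyl(n,c,z0,z1,r):
    p=unproj(n,c,(z0+z1)/2)[:2]
    for _ in range(6):
        e,_a=hullc(n,cyl(*p,z0,z1,r))
        J=np.stack([hullc(n,cyl(p[0]+(k==0)*1.,p[1]+(k==1)*1.,z0,z1,r))[0]-e for k in(0,1)],1)
        p=p+np.linalg.solve(J,c-e)
    return p,hullc(n,cyl(*p,z0,z1,r))[1]
def wc(w,near,R=14):
    "weighted centroid in window"
    x,y=np.meshgrid(np.arange(640),np.arange(400));w=w*(np.hypot(x-near[0],y-near[1])<R)
    return np.array([(w*x).sum(),(w*y).sum()])/w.sum(),w.sum()
E
python3 - <<'E'
from h import *
for n,b,nz,hd in(("scene",(193,192),(336,186),(353,167)),("top",(440,266),(302,191),(269,212))):
    im=cv2.imread(f"pics/{n}0.png").astype(float);B,G,R=im[...,0],im[...,1],im[...,2]
    c,a,_=comp((B-R>35)&(B-G>25),b); p,ma=fitcyl(n,c,61,103,12);print(n,"blue",c,a,p,ma)
    c,a,_=comp((R-B>45)&(G-B>10)&(R-G>10),nz);p,ma=fitcyl(n,c,104,120,15) if n=="scene" else fitcyl(n,c,119.9,120,15);print(" nose",c,a,p,ma)
    c,a,_=comp((R-B>50)&(R-G>50),hd);p,ma=fitcyl(n,c,98,140,7);print(" handle",c,a,p,ma)
    print(n,"rack corners?", [proj(n,[0,0,0])])
for n,pts in dict(scene=dict(rust=(187,210),green=(180,231),bk=(290,293)),top=dict(rust=(451,236),green=(462,206),bk=(379,130))).items():
    for k,c in pts.items(): print(n,k,unproj(n,c,82 if k!="bk" else 40)[:2])
for c in((475,194),(445,186),(413,277),(443,285)): print("rackcorner",unproj("top",c,55))
E
```

```text
scene blue [193.46703297 190.7967033 ] 182 [ 448.61768544 -203.14052332] 227.78031989571173
 nose [336.45882353 184.02352941] 85 [587.77626656  81.27157381] 176.13775373483077
 handle [354.18181818 165.02272727] 44 [544.85355328 143.77247653] 116.2529835884925
scene rack corners? [array([[239.20758528, 123.25878131]])]
top blue [439.78666667 265.95333333] 150 [ 450.763933   -207.17014972] 191.5660910475999
 nose [301.5 190.5] 144 [594.11568518  75.45059574] 186.76859359210357
 handle [268.42857143 212.        ] 42 [550.66690904 138.0977645 ] 61.93766085407697
top rack corners? [array([[330.75029545, 463.67048518]])]
scene rust [ 513.15127957 -226.90921876]
scene green [ 576.10483879 -249.88267111]
scene bk [773.15625228 -91.41094301]
top rust [ 511.85433757 -229.53391839]
top green [ 573.56342304 -250.92982848]
top bk [734.21355144 -84.04890527]
rackcorner [ 600.50549318 -287.82372969   55.        ]
rackcorner [ 615.72512555 -224.10748577   55.        ]
rackcorner [ 422.57900657 -160.29869967   55.        ]
rackcorner [ 407.53529611 -223.60891172   55.        ]
```

```bash
cat > ov.py <<'E'
from h import *
def crop(n,im,c,s,polys,half=26):
    x0,y0=int(c[0])-half,int(c[1])-half
    t=cv2.resize(im[y0:y0+2*half,x0:x0+2*half],None,fx=s,fy=s,interpolation=cv2.INTER_NEAREST)
    for P,col in polys:
        q=((proj(n,P)-[x0,y0]+.5)*s); h=cv2.convexHull(q.astype(np.float32)).astype(np.int32)
        cv2.polylines(t,[h],True,col,1)
    return t
E
python3 - <<'E'
from ov import *
o=[]
for n,c,p in(("scene",(340,188),(590,78)),("top",(298,194),(590,78))):
    im=cv2.imread(f"pics/{n}0.png")
    t=crop(n,im,c,7,[(cyl(*p,120,120.01,15),(0,255,0)),(cyl(*p,80,104,25),(255,255,0)),(cyl(*p,120,120.01,5.8),(255,0,255))]);o.append(t)
cv2.imwrite("pics/n0.png",cv2.hconcat(o))
E
```

```text
(no output)
```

View pics/n0.png

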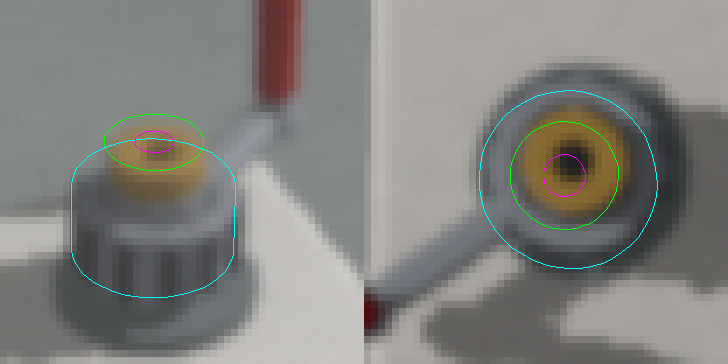

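Run:
```python
from h import *
print(unproj("top",(301.6,190.4),119),unproj("scene",(336,182.9),119),unproj("scene",(336,183.4),119))
n="scene";im=cv2.imread("pics/scene0.png").astype(float)
# handle refine with weights
for n,hd in(("scene",(353,167)),("top",(269,212))):
    im=cv2.imread(f"pics/{n}0.png").astype(float);w=np.clip(im[...,2]-np.maximum(im[...,0],im[...,1])-8,0,None)
    c,_=wc(w,hd,16);print(n,c,fitcyl(n,c,98,140,7))
    w=np.clip(im[...,0]-im[...,2]-20,0,60);b=(193,191) if n=="scene" else (440,266)
    c,_=wc(w,b,15);print(n,c,fitcyl(n,c,61,103,12))
```

```text
[594.36567688  75.31264273 119.        ] [592.93720461  77.80057263 119.        ] [594.62955442  77.04492475 119.        ]
scene [353.61959777 165.9766795 ] (array([547.9520853 , 140.86736037]), 116.92747932253405)
scene [193.64951768 189.90647281] (array([ 445.30966265, -202.21543078]), 226.52395800186787)
top [268.5303838  212.07249467] (array([550.53203778, 137.89634897]), 61.89476121054031)
top [439.82671258 265.9814291 ] (array([ 450.70930783, -207.25250483]), 191.59724795864895)
```

```bash
cat > plan.py <<'E'
import sys,numpy as np
from scipy.spatial.transform import Rotation as Ro
from plant import bot
def plan(pts):
    o=bot.get_obs();p=o["tool_pos"];R=Ro.from_euler("xyz",o["tcp_rot"])
    print("t",round(o["time"],2),"p",p.round(2),"rot",o["tcp_rot"].round(4),"F",o["contact_force"].round(2),"M",o["moment"].round(2),"w",round(o["grip_width"],1),"q6",o["joint_positions"].round(2))
    for q in pts:
        *xyz,yaw=q
        d=R.inv().apply(np.array(xyz)-p);R2=Ro.from_euler("xyz",[-np.pi/2,0,yaw]);t=(R.inv()*R2).as_rotvec(degrees=True)
        print("->",q,"shift",d.round(2),"turn",t.round(2),"len",np.linalg.norm(d).round(1),"rows",np.ceil(max(np.linalg.norm(d)/62.5,np.linalg.norm(t)/10.7)))
        p=np.array(xyz);R=R2
if __name__=="__main__": plan([eval(a) for a in sys.argv[1:]])
E
python3 plan.py "(232.5,470.7,248.7,-.325)" "(430,130,220,-.325)" "(450.3,-206,180,-.325)" "(450.3,-206,87,-.325)"
```

```text
t 1.1 p [232.51 470.74 248.76] rot [-1.5707 -0.     -0.4588] F [-1.23  0.84 -0.04] M [-0.01  0.01  0.02] w 91.7 q6 [ 0.97  0.34  1.52 -0.    1.28 -0.15]
-> (232.5, 470.7, 248.7, -0.325) shift [ 0.01  0.06 -0.04] turn [-0.01 -7.67  0.  ] len 0.1 rows 1.0
-> (430, 130, 220, -0.325) shift [ 295.95   28.7  -259.8 ] turn [0. 0. 0.] len 394.8 rows 7.0
-> (450.3, -206, 180, -0.325) shift [ 126.53   40.   -311.93] turn [0. 0. 0.] len 339.0 rows 6.0
-> (450.3, -206, 87, -0.325) shift [ 0. 93. -0.] turn [0. 0. 0.] len 93.0 rows 2.0
```

Candidates: the blue head upright in the rack (scene 193,191; top 440,266), the small blue-ended tool lying on the table (scene 222,210; top 402,271), and a yellow one beside it. The one in the rack fits the description: it's the larger blue one, upright in a hole with its shoulder on the rack. The enlarged crop confirms this.

Call:
send_rows(
  moves=[
    [[0,0,0],[0,-7.7,0],60],
    [[37,3.6,-32.5],[0,0,0],60],
    [[37,3.6,-32.5],[0,0,0],60],
    [[37,3.6,-32.5],[0,0,0],60],
    [[37,3.6,-32.5],[0,0,0],60],
    [[37,3.6,-32.5],[0,0,0],60],
    [[37,3.6,-32.5],[0,0,0],60],
    [[37,3.6,-32.5],[0,0,0],60],
    [[37,3.6,-32.5],[0,0,0],60],
    [[21,6.5,-52],[0,0,0],60],
    [[21,6.5,-52],[0,0,0],60],
    [[21,6.5,-52],[0,0,0],60],
    [[21,6.5,-52],[0,0,0],60],
    [[21,6.5,-52],[0,0,0],60],
    [[21,6.5,-52],[0,0,0],60],
  ],
)

```text
time: 2.98
tool_pos: [463.9, -222.5, 180.2]
tcp_rot: [-1.565, -0.009, -0.312]
contact_force: [0.5, -0.1, 0.9]
grip_width: 59.8
```

```bash
python3 plan.py "(450.3,-206,180,-.325)" "(450.3,-206,87,-.325)"
```

```text
t 2.98 p [ 463.94 -222.51  180.22] rot [-1.5654 -0.0093 -0.3123] F [ 0.5  -0.11  0.91] M [-0.06 -0.06  0.06] w 59.8 q6 [-0.6   0.39  1.66  0.01  1.09 -1.86]
-> (450.3, -206, 180, -0.325) shift [-18.05   0.12  11.53] turn [-0.32  0.73  0.53] len 21.4 rows 1.0
-> (450.3, -206, 87, -0.325) shift [ 0. 93. -0.] turn [0. 0. 0.] len 93.0 rows 2.0
```

Call:
send_rows(
  moves=[
    [[-18,0,11.5],[-0.3,0.7,0.5],60],
    [[0,0,0],[0,0,0],60],
  ],
)

```text
time: 3.22
tool_pos: [449.8, -210.4, 179.0]
tcp_rot: [-1.571, 0.0, -0.331]
contact_force: [0.3, -0.1, 0.7]
grip_width: 60.0
```

```bash
python3 plan.py "(450.3,-206,110,-.325)" "(450.3,-206,87,-.325)"
python3 - <<'E'
from ov import *
o=[]
p=(450.3,-206)
for n in("scene","top"):
    im=viewer.capture(n);cv2.imwrite(f"pics/{n}1.png",im)
    c=proj(n,[*p,100])[0]
    o.append(crop(n,im,c,7,[(cyl(*p,61,103,12),(0,255,0))]))
cv2.imwrite("pics/g1.png",cv2.hconcat(o))
E
```

```text
t 3.23 p [ 449.81 -210.42  179.02] rot [-1.571e+00  2.000e-04 -3.313e-01] F [ 0.29 -0.15  0.71] M [0.01 0.   0.01] w 60.0 q6 [-0.59  0.36  1.71 -0.    1.08 -1.83]
-> (450.3, -206, 110, -0.325) shift [-0.96 69.02  4.36] turn [ 0.01 -0.36 -0.01] len 69.2 rows 2.0
-> (450.3, -206, 87, -0.325) shift [ 0. 23. -0.] turn [0. 0. 0.] len 23.0 rows 1.0
```

View pics/g1.png

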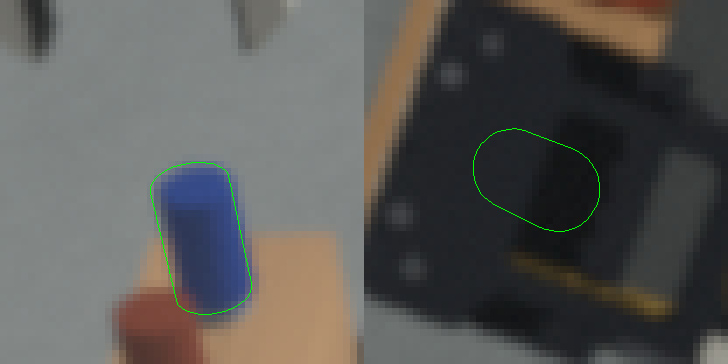

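View pics/scene1.png

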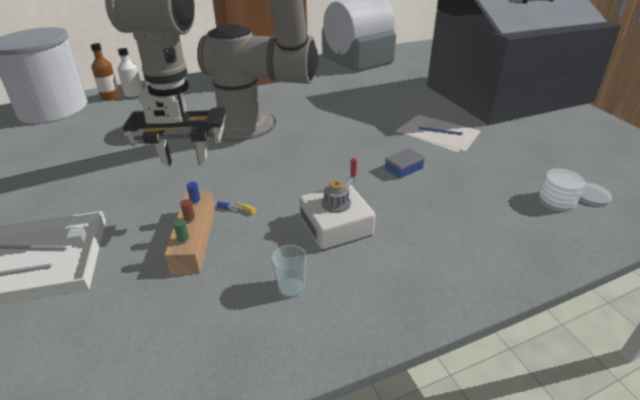

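Call:
send_rows(
  moves=[
    [[-0.8,30,4],[0,-0.3,0],60],
    [[0,30,0],[0,0,0],60],
    [[0,15,0],[0,0,0],60],
    [[0,5,0],[0,0,0],60],
    [[0,0,0],[0,0,0],60],
  ],
)

```text
time: 3.95
tool_pos: [455.7, -206.8, 99.6]
tcp_rot: [-1.574, -0.01, -0.319]
contact_force: [0.4, -1.2, -0.4]
grip_width: 59.8
```

```bash
python3 plan.py "(450.3,-206,87,-.325)"
```

```text
t 3.95 p [ 455.69 -206.85   99.59] rot [-1.5737 -0.0098 -0.3192] F [ 0.39 -1.18 -0.42] M [ 0.02 -0.04 -0.05] w 59.8 q6 [-0.58  0.47  1.79 -0.    0.87 -1.83]
-> (450.3, -206, 87, -0.325) shift [-5.51 12.54 -0.85] turn [0.16 0.33 0.56] len 13.7 rows 1.0
```

Call:
send_rows(
  moves=[
    [[-5.5,12.5,-0.8],[0.1,0.3,0.5],60],
    [[0,0,0],[0,0,0],60],
    [[0,0,0],[0,0,0],60],
  ],
)

```text
time: 4.32
tool_pos: [450.8, -206.3, 87.5]
tcp_rot: [-1.573, -0.003, -0.324]
contact_force: [0.1, 0.4, 0.2]
grip_width: 60.1
```

```bash
python3 plan.py "(450.3,-206,87,-.325)"
```

```text
t 4.33 p [ 450.8  -206.28   87.54] rot [-1.5725 -0.0032 -0.3243] F [0.06 0.41 0.21] M [ 0.03 -0.01 -0.01] w 60.1 q6 [-0.58  0.49  1.81 -0.    0.84 -1.83]
-> (450.3, -206, 87, -0.325) shift [-0.57  0.54  0.11] turn [0.1  0.04 0.18] len 0.8 rows 1.0
```

Call:
send_rows(
  moves=[
    [[0,0,0],[0.1,0,0.2],30],
    [[0,0,0],[0,0,0],30],
    [[0,0,0],[0,0,0],30],
    [[0,0,0],[0,0,0],27],
  ],
)

```text
time: 4.82
tool_pos: [451.2, -206.6, 88.2]
tcp_rot: [-1.571, -0.001, -0.324]
contact_force: [-0.6, 0.8, -0.2]
grip_width: 27.9
```

```bash
python3 plan.py
python3 - <<'E'
from ov import *
p=(450.3,-206);n="scene"
im=viewer.capture(n);c=proj(n,[*p,90])[0]
cv2.imwrite("pics/g2.png",crop(n,im,c,8,[(cyl(*p,61,103,12),(0,255,0))],32))
E
```

```text
t 4.83 p [ 451.16 -206.58   88.16] rot [-1.571e+00 -8.000e-04 -3.244e-01] F [-0.62  0.83 -0.21] M [ 0.01 -0.01  0.01] w 27.9 q6 [-0.58  0.49  1.81  0.    0.85 -1.83]
```

View pics/g2.png

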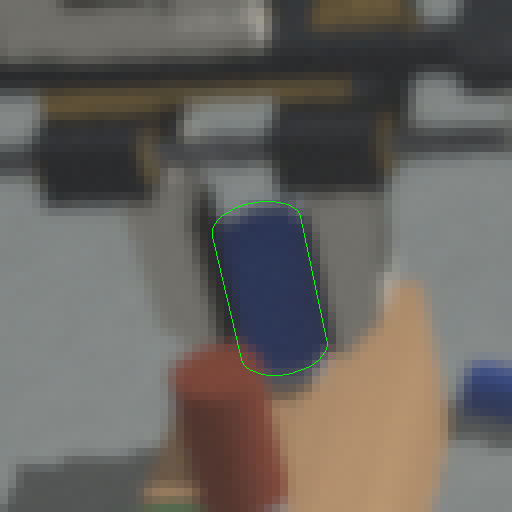

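Call:
send_rows(
  moves=[
    [[-0.8,0,1],[0,0,0],26],
    [[0,0,0],[0,0,0],22],
    [[0,0,0],[0,0,0],18],
    [[0,0,0],[0,0,0],15],
  ],
)

```text
time: 5.38
tool_pos: [450.6, -205.3, 88.2]
tcp_rot: [-1.571, -0.001, -0.324]
contact_force: [-0.6, -0.8, 0.3]
grip_width: 23.3
```

```bash
python3 plan.py
python3 - <<'E'
from ov import *
p=(450.3,-206);n="scene"
im=viewer.capture(n);c=proj(n,[*p,90])[0]
cv2.imwrite("pics/g3.png",crop(n,im,c,8,[(cyl(*p,61,103,12),(0,255,0))],32))
E
```

```text
t 5.38 p [ 450.63 -205.3    88.17] rot [-1.5711e+00 -7.0000e-04 -3.2440e-01] F [-0.61 -0.85  0.31] M [-0.04  0.03 -0.04] w 23.3 q6 [-0.58  0.48  1.81 -0.    0.84 -1.83]
```

View pics/g3.png

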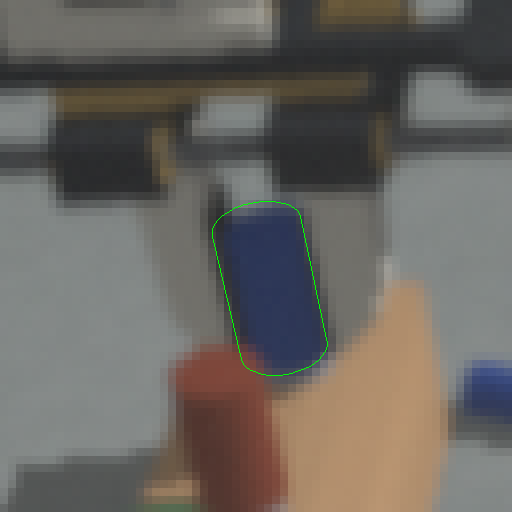

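Call:
send_rows(
  moves=[
    [[0,-6,0],[0,0,0],15],
    [[0,-12,0],[0,0,0],15],
    [[0,-15,0],[0,0,0],15],
    [[0,-20,0],[0,0,0],15],
    [[0,-30,0],[0,0,0],15],
    [[0,-30,0],[0,0,0],15],
    [[0,-20,0],[0,0,0],15],
    [[0,0,0],[0,0,0],15],
  ],
)

```text
time: 6.42
tool_pos: [450.5, -205.0, 230.3]
tcp_rot: [-1.572, -0.004, -0.324]
contact_force: [-1.2, 0.4, -1.3]
grip_width: 23.2
```

```bash
python3 plan.py "(594,76.3,215,-.325)"
python3 - <<'E'
from ov import *
im=viewer.capture("scene");cv2.imwrite("pics/s4.png",cv2.resize(im[60:300,80:400],None,fx=2.4,fy=2.4))
E
```

```text
t 6.42 p [ 450.49 -205.03  230.31] rot [-1.5717 -0.0037 -0.3243] F [-1.23  0.42 -1.28] M [ 0.07 -0.04 -0.05] w 23.2 q6 [-0.58  0.3   1.64  0.    1.2  -1.83]
-> (594, 76.3, 215, -0.325) shift [ 46.33  15.22 312.4 ] turn [0.05 0.04 0.21] len 316.2 rows 6.0
```

View pics/s4.png

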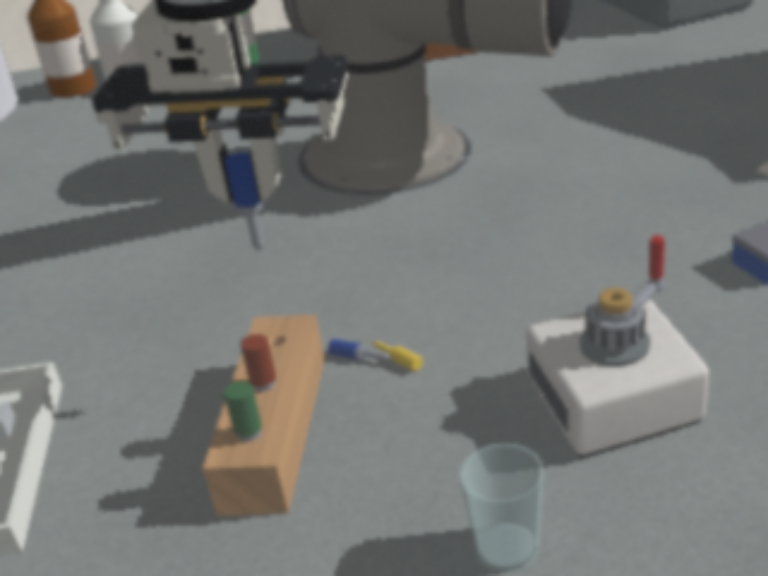

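Call:
send_rows(
  moves=[
    [[4,0,25],[0,0,0],15],
    [[6,0,40],[0,0,0],15],
    [[7,0,45],[0,0,0],15],
    [[7,0,45],[0,0,0],15],
    [[7,0,45],[0,0,0],15],
    [[6,0,40],[0,0,0],15],
    [[4,3,25],[0,0,0],15],
    [[2,3,12],[0,0,0],15],
    [[0,0,0],[0,0,0],15],
  ],
)

```text
time: 7.6
tool_pos: [578.3, 51.8, 212.2]
tcp_rot: [-1.574, 0.016, -0.327]
contact_force: [0.7, -0.6, -1.3]
grip_width: 23.5
```

```bash
python3 plan.py "(594,76.3,215,-.325)"
```

```text
t 7.6 p [578.31  51.79 212.21] rot [-1.5741  0.0156 -0.3269] F [ 0.74 -0.61 -1.27] M [-0.    0.03  0.01] w 23.5 q6 [-0.04  0.48  1.41  0.    1.27 -1.29]
-> (594, 76.3, 215, -0.325) shift [ 6.94 -3.   28.24] turn [ 0.19 -0.11 -0.89] len 29.2 rows 1.0
```

Call:
send_rows(
  moves=[
    [[3.5,-1.5,14],[0.1,-0.1,-0.5],15],
    [[3.5,-1.5,14],[0.1,0,-0.4],15],
    [[0,0,0],[0,0,0],15],
    [[0,0,0],[0,0,0],15],
  ],
)

```text
time: 8.1
tool_pos: [594.6, 75.5, 215.5]
tcp_rot: [-1.571, -0.001, -0.328]
contact_force: [0.1, -0.4, -1.6]
grip_width: 23.2
```

```bash
python3 plan.py "(594,76.3,215,-.325)"
```

```text
t 8.1 p [594.61  75.49 215.49] rot [-1.5709e+00 -1.3000e-03 -3.2760e-01] F [ 0.07 -0.43 -1.61] M [0.02 0.   0.04] w 23.2 q6 [-0.    0.5   1.36 -0.    1.28 -1.24]
-> (594, 76.3, 215, -0.325) shift [-0.84  0.49  0.57] turn [ 0.   -0.15  0.07] len 1.1 rows 1.0
```

Run:
```python
from ov import *
o=[];p=(594.6,75.5)
for n in("scene","top"):
    im=viewer.capture(n);cv2.imwrite(f"pics/{n}5.png",im)
    c=proj(n,[*p,165])[0]
    sh=182.3
    o.append(crop(n,im,c,7,[(cyl(*p,sh+6,sh+48,12),(0,255,0)),(cyl(*p,sh-36,sh,5),(255,255,0)),(cyl(*p,120,120.01,15),(0,255,0)),(cyl(*p,120,120.01,5.8),(255,0,255))],36))
cv2.imwrite("pics/n5.png",cv2.resize(cv2.hconcat(o),None,fx=.79,fy=.79) if 0 else o[0]);cv2.imwrite("pics/n5t.png",o[1])
```

```text
(no output)
```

View pics/n5.png

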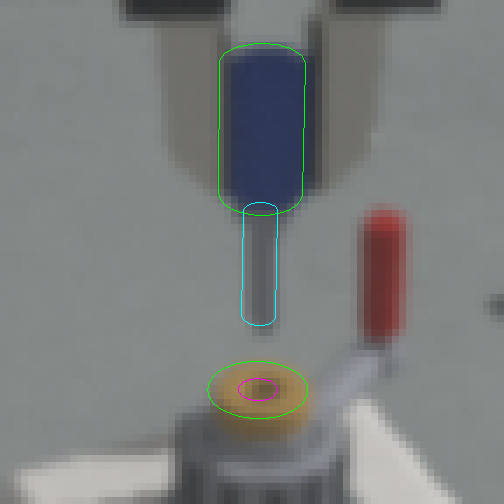

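View pics/n5t.png

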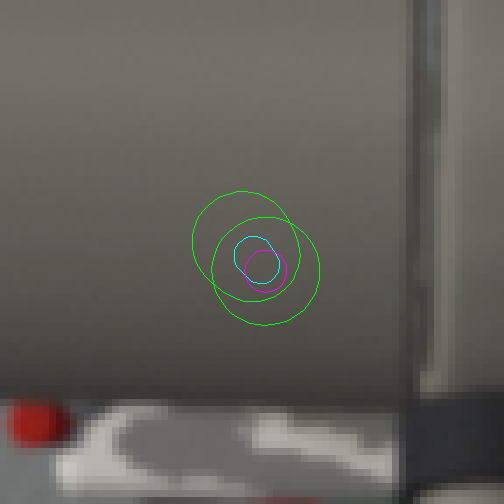

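Run:
```python
from ov import *
im=cv2.imread("pics/scene5.png").astype(float);n="scene"
p=(594.6,75.5);sh=182.3
for z in(sh,sh-10,sh-20,sh-30,sh-36,sh-42,120):print(z,proj(n,[*p,z])[0].round(2))
c=proj(n,[*p,165])[0];x0=int(c[0])-36;y0=int(c[1])-36;print(x0,y0)
g=im.mean(2)
for r in range(y0+26,y0+50):
    row=g[r,x0+26:x0+48];bg=np.r_[g[r,x0+27:x0+31],g[r,x0+44:x0+47]].mean()
    w=np.clip(bg-6-g[r,x0+30:x0+45],0,None);xs=np.arange(x0+30,x0+45)
    print(r,((w*xs).sum()/max(w.sum(),1e-6)).round(2),w.sum().round(0))
im0=cv2.imread("pics/scene0.png").mean(2)
for a in(im0,g):print(a[y0+49:y0+64,x0+28:x0+46].astype(int))
w=np.clip(im[...,0]-im[...,2]-12,0,30);
for r in range(y0+8,y0+28,2):
    ww=w[r,x0+26:x0+50];print(r,((ww*np.arange(x0+26,x0+50)).sum()/ww.sum()).round(2),end=" ")
print()
for z in(sh+6,sh+27,sh+48):print(z,proj(n,[*p,z])[0].round(2))
```

```text
182.3 [335.7  157.71]
172.3 [335.64 161.93]
162.3 [335.58 166.1 ]
152.3 [335.52 170.22]
146.3 [335.48 172.67]
140.3 [335.45 175.09]
120 [335.33 183.16]
299 128
154 336.74 456.0
155 336.5 550.0
156 336.46 561.0
157 336.31 468.0
158 336.12 338.0
159 336.13 249.0
160 336.28 181.0
161 336.25 153.0
162 336.02 137.0
163 335.92 127.0
164 335.88 126.0
165 335.9 124.0
166 335.87 117.0
167 335.89 117.0
168 335.9 122.0
169 335.9 125.0
170 335.91 127.0
171 335.89 127.0
172 335.95 128.0
173 336.05 121.0
174 336.21 96.0
175 336.22 55.0
176 336.05 7.0
177 0.0 0.0
[[134 135 135 135 134 134 133 133 133 135 135 135 134 134 134 135 135 134]
 [135 134 136 135 135 133 133 132 133 133 134 134 133 133 134 135 134 133]
 [134 135 136 135 134 131 131 130 129 130 131 132 132 133 134 134 134 133]
 [134 134 134 134 130 127 125 125 125 124 125 127 128 131 133 134 134 132]
 [134 135 132 130 124 122 123 121 118 114 113 118 120 125 130 131 131 128]
 [134 132 127 122 122 122 125 118 106  98  96 102 112 120 125 129 129 130]
 [133 129 119 117 120 122 123 113  96  86  86  91 105 117 124 128 129 132]
 [132 126 113 111 11
[... 1183 characters left out ...]
129 123 108 102 110 117 119 115 111 109 110 113 120 122 125 128 134 140]
 [115 107  96  90  95 104 110 113 114 114 116 117 118 120 120 124 133 139]
 [ 98  91  86  84  86  88  93  98 100 102 104 105 105 108 113 120 130 135]
 [ 89  85  83  83  82  83  84  85  87  89  91  93  96 101 109 120 123 124]
 [ 87  80  82  83  82  82  83  82  83  84  86  88  95 103 112 121 119 116]
 [ 86  79  80  84  85  85  85  84  85  88  88  92 101 112 117 121 117 116]
 [ 87  83  83  86  87  88  87  88  92  96  98  98 102 111 116 120 116 121]]
136 337.07 138 337.23 140 337.24 142 337.23 144 337.18 146 337.18 148 337.16 150 337.11 152 336.94 154 337.01 
188.3 [335.74 155.14]
209.3 [335.87 146.01]
230.3 [336.   136.62]
```

Run:
```python
from ov import *
im=cv2.imread("pics/scene5.png").astype(float)
print(np.arange(329,344))
print(im[162:172,329:344].mean(0).T.round(0))
print("head");print(np.arange(325,350));print(im[140:150,325:350].mean(0).T.round(0))
g=im[162:172,329:344].mean(0).mean(1)
n="scene";p=np.array((594.6,75.5))
J=np.stack([proj(n,[p[0]+1,p[1],120])[0]-proj(n,[*p,120])[0],proj(n,[p[0],p[1]+1,120])[0]-proj(n,[*p,120])[0]],1);print(J);print(np.linalg.inv(J))
im=cv2.imread("pics/scene0.png").astype(float)
print(np.arange(327,346));print("R-B");print((im[178:192,327:346,2]-im[178:192,327:346,0]).astype(int))
```

```text
[329 330 331 332 333 334 335 336 337 338 339 340 341 342 343]
[[135. 135. 135. 134. 130. 113.  98.  95. 102. 119. 132. 135. 134. 134.
  133.]
 [136. 136. 136. 135. 130. 112.  96.  92.  99. 116. 131. 135. 135. 135.
  134.]
 [131. 131. 131. 130. 126. 109.  93.  89.  96. 112. 126. 131. 130. 130.
  130.]]
head
[325 326 327 328 329 330 331 332 333 334 335 336 337 338 339 340 341 342
 343 344 345 346 347 348 349]
[[106. 106. 105. 105. 101.  86.  74.  78.  84.  86.  86.  87.  88.  87.
   87.  86.  85.  80.  66.  70.  92. 104. 106. 106. 105.]
 [111. 111. 111. 110. 106.  88.  66.  56.  55.  56.  56.  56.  56.  56.
   56.  55.  55.  54.  53.  70.  96. 108. 110. 111. 110.]
 [112. 112. 111. 111. 107.  88.  63.  48.  46.  46.  46.  46.  46.  46.
   46.  46.  46.  46.  49.  69.  97. 109. 111. 111. 111.]]
[[ 0.19391021  0.4352451 ]
 [ 0.24900106 -0.10578218]]
[[ 0.82072474  3.37690562]
 [ 1.93190706 -1.50447756]]
[327 328 329 330 331 332 333 334 335 336 337 338 339 340 341 342 343 344
 345]
R-B
[[-4 -3 -4 -5 -4 -3 -2  0  1  2  1  0 -3 -3 -3 -4 -4 -4 -4]
 [-5 -4 -5 -3  0  5 11 17 22 23 21 17 11  5 -1 -3 -3 -4 -4]
 [-4 -3 -3  3 16 33 44 48 52 53 51 48 43 31 15  1 -3 -3 -4]
 [-4 -4  2 19 41 58 66 68 65 62 61 64 64 58 43 19  2 -4 -6]
 [-3 -1 12 39 60 70 74 68 59 52 51 55 64 68 63 42 15 -2 -7]
 [-3  0 20 51 67 73 74 65 51 42 41 47 59 68 71 59 27  1 -7]
 [-4 -1 20 52 68 72 73 62 51 45 45 52 63 70 74 65 30  2 -8]
 [-5 -3 14 43 61 68 69 67 62 61 62 65 69 72 74 63 29  2 -8]
 [-5 -2 12 33 49 56 62 65 65 66 67 67 68 70 69 58 26  1 -8]
 [-5 -2  9 26 37 43 48 52 53 55 57 57 58 61 62 49 19 -2 -8]
 [-4 -4  3 16 29 36 38 41 41 43 45 46 49 52 49 31  9 -5 -8]
 [-5 -4 -1  5 17 26 31 34 36 36 38 39 39 37 28  9 -1 -7 -7]
 [-4 -4 -4 -1  4 11 17 22 24 23 24 21 19 12  5 -3 -6 -8 -8]
 [-5 -4 -5 -4 -3 -2  3  5  5  5  4  4  1 -2 -4 -7 -6 -8 -8]]
```

Call:
send_rows(
  moves=[
    [[-0.4,6,0.3],[0,-0.1,0],15],
    [[0,6,0],[0,0,0],15],
    [[0,5,0],[0,0,0],15],
    [[0,0,0],[0,0,0],15],
    [[0,0,0],[0,0,0],15],
  ],
)

```text
time: 8.82
tool_pos: [593.9, 75.2, 196.8]
tcp_rot: [-1.571, -0.0, -0.327]
contact_force: [0.9, -0.1, -0.4]
grip_width: 23.6
```

```bash
python3 plan.py "(594.6,76,193,-.325)"
python3 - <<'E'
from ov import *
n="scene";im=viewer.capture(n);cv2.imwrite("pics/scene6.png",im)
c=proj(n,[594,76,140])[0]
cv2.imwrite("pics/n6.png",crop(n,im,c,12,[],25))
E
```

```text
t 8.82 p [593.87  75.17 196.83] rot [-1.5712e+00 -3.0000e-04 -3.2680e-01] F [ 0.88 -0.13 -0.37] M [ 0.01  0.02 -0.04] w 23.6 q6 [-0.    0.52  1.39 -0.    1.23 -1.25]
-> (594.6, 76, 193, -0.325) shift [0.43 3.83 1.02] turn [ 0.02 -0.11  0.02] len 4.0 rows 1.0
```

View pics/n6.png

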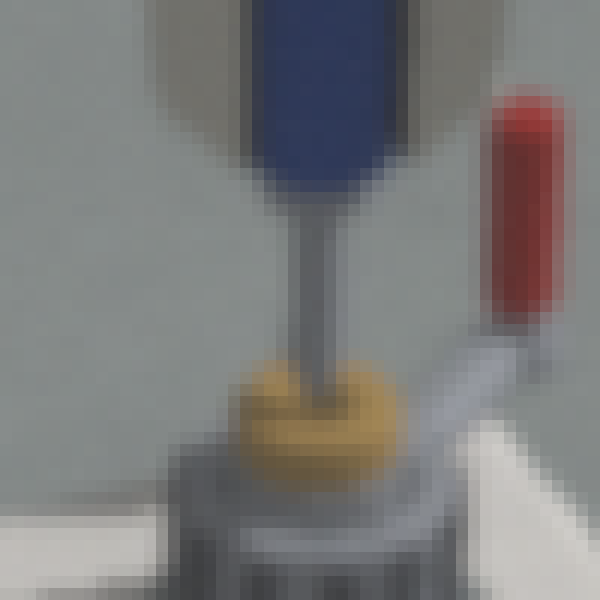

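Call:
send_rows(
  moves=[
    [[0.4,0,0.8],[0,0,0],15],
    [[0,2,0],[0,0,0],15],
    [[0,2,0],[0,0,0],15],
    [[0,1,0],[0,0,0],15],
  ],
)

```text
time: 9.38
tool_pos: [594.7, 75.9, 192.0]
tcp_rot: [-1.571, -0.001, -0.327]
contact_force: [0.2, 1.0, -1.7]
grip_width: 23.3
```

```bash
python3 plan.py "(594.6,76,193,-.325)"
```

```text
t 9.38 p [594.74  75.91 191.97] rot [-1.5709e+00 -1.1000e-03 -3.2670e-01] F [ 0.21  0.99 -1.7 ] M [0.02 0.02 0.05] w 23.3 q6 [-0.    0.52  1.39 -0.    1.22 -1.24]
-> (594.6, 76, 193, -0.325) shift [-0.16 -1.03  0.04] turn [ 0.01 -0.1   0.06] len 1.0 rows 1.0
```

Call:
send_rows(
  moves=[
    [[0,1.5,0],[0,0,0],15],
    [[0,1.5,0],[0,0,0],15],
    [[0,0,0],[0,0,0],15],
  ],
)

```text
time: 9.75
tool_pos: [594.5, 75.8, 188.6]
tcp_rot: [-1.571, -0.001, -0.327]
contact_force: [-0.5, -0.8, -1.4]
grip_width: 23.8
```

```bash
python3 plan.py
```

```text
t 9.75 p [594.54  75.83 188.57] rot [-1.5713e+00 -5.0000e-04 -3.2670e-01] F [-0.53 -0.8  -1.37] M [-0.01  0.02  0.  ] w 23.8 q6 [-0.    0.53  1.4  -0.    1.22 -1.24]
```

Call:
send_rows(
  moves=[
    [[0,2,0],[0,0,0],15],
    [[0,2,0],[0,0,0],15],
    [[0,1,0],[0,0,0],15],
  ],
)

```text
time: 10.12
tool_pos: [594.5, 75.8, 183.3]
tcp_rot: [-1.571, -0.001, -0.327]
contact_force: [0.0, -0.4, -0.1]
grip_width: 23.5
```

```bash
python3 plan.py
```

```text
t 10.12 p [594.48  75.78 183.32] rot [-1.5714e+00 -5.0000e-04 -3.2670e-01] F [ 0.02 -0.41 -0.07] M [ 0.04  0.09 -0.04] w 23.5 q6 [-0.    0.53  1.41 -0.    1.2  -1.24]
```

Call:
send_rows(
  moves=[
    [[0,2,0],[0,0,0],15],
    [[0,1,0],[0,0,0],15],
    [[0,0,0],[0,0,0],15],
  ],
)

```text
time: 10.5
tool_pos: [594.5, 75.7, 180.0]
tcp_rot: [-1.571, -0.0, -0.327]
contact_force: [-0.6, -0.4, -0.9]
grip_width: 23.4
```

```bash
python3 plan.py
```

```text
t 10.5 p [594.48  75.74 180.  ] rot [-1.5714e+00 -4.0000e-04 -3.2680e-01] F [-0.63 -0.44 -0.92] M [0.02 0.04 0.01] w 23.4 q6 [-0.    0.54  1.41 -0.    1.2  -1.24]
```

Clean so far, with the tip about 15 mm deep. Continuing down.

Call:
send_rows(
  moves=[
    [[0,2,0],[0,0,0],15],
    [[0,2.5,0],[0,0,0],15],
    [[0,2.5,0],[0,0,0],15],
    [[0,2,0],[0,0,0],15],
    [[0,0,0],[0,0,0],15],
  ],
)

```text
time: 11.12
tool_pos: [594.4, 75.8, 170.3]
tcp_rot: [-1.571, -0.0, -0.327]
contact_force: [-1.1, -0.8, -0.7]
grip_width: 23.3
```

```bash
python3 plan.py
```

```text
t 11.12 p [594.43  75.76 170.27] rot [-1.5714e+00 -3.0000e-04 -3.2670e-01] F [-1.08 -0.76 -0.69] M [-0.02  0.05  0.03] w 23.3 q6 [-0.    0.54  1.42 -0.    1.17 -1.24]
```

Call:
send_rows(
  moves=[
    [[0,2,0],[0,0,0],15],
    [[0,2.5,0],[0,0,0],15],
    [[0,2.5,0],[0,0,0],15],
    [[0,2,0],[0,0,0],15],
    [[0,0,0],[0,0,0],15],
  ],
)

```text
time: 11.75
tool_pos: [594.4, 75.7, 160.6]
tcp_rot: [-1.571, -0.0, -0.327]
contact_force: [-0.7, -0.8, -1.2]
grip_width: 23.3
```

```bash
python3 plan.py
```

```text
t 11.75 p [594.42  75.73 160.63] rot [-1.5715e+00 -3.0000e-04 -3.2680e-01] F [-0.66 -0.8  -1.21] M [-0.03  0.07  0.01] w 23.3 q6 [-0.    0.55  1.43 -0.    1.15 -1.24]
```

Expected home is at TCP z ≈ 153, so 7 mm to go.

Call:
send_rows(
  moves=[
    [[0,1.5,0],[0,0,0],15],
    [[0,1.5,0],[0,0,0],15],
    [[0,1.5,0],[0,0,0],15],
    [[0,0.8,0],[0,0,0],15],
  ],
)

```text
time: 12.25
tool_pos: [594.4, 75.7, 155.1]
tcp_rot: [-1.571, -0.0, -0.327]
contact_force: [-0.9, 0.3, 0.2]
grip_width: 23.4
```

Call:
send_rows(
  moves=[
    [[0,0.7,0],[0,0,0],15],
    [[0,0.4,0],[0,0,0],15],
  ],
)

```text
time: 12.5
tool_pos: [594.5, 75.7, 154.0]
tcp_rot: [-1.571, -0.0, -0.327]
contact_force: [0.1, -0.6, -0.7]
grip_width: 23.6
```

Call:
send_rows(
  moves=[
    [[0,0.7,0],[0,0,0],15],
    [[0,0,0],[0,0,0],15],
  ],
)

```text
time: 12.75
tool_pos: [594.5, 75.7, 153.2]
tcp_rot: [-1.571, -0.0, -0.327]
contact_force: [-0.1, -0.5, -1.3]
grip_width: 23.5
```

Call:
send_rows(
  moves=[
    [[0,0.6,0],[0,0,0],15],
    [[0,0,0],[0,0,0],15],
  ],
)

```text
time: 13.0
tool_pos: [594.5, 75.7, 153.2]
tcp_rot: [-1.571, -0.001, -0.327]
contact_force: [-0.5, -0.5, -1.7]
grip_width: 23.4
```

Call:
send_rows(
  moves=[
    [[0,0.5,0],[0,0,0],15],
    [[0,0,0],[0,0,0],15],
  ],
)

```text
time: 13.25
tool_pos: [594.5, 75.7, 153.2]
tcp_rot: [-1.571, -0.001, -0.327]
contact_force: [-1.3, -0.0, 1.2]
grip_width: 23.2
```

Call:
send_rows(
  moves=[
    [[0,1.5,0],[0,0,0],15],
  ],
)

```text
time: 13.38
tool_pos: [594.6, 75.7, 153.1]
tcp_rot: [-1.571, -0.002, -0.327]
contact_force: [-6.8, -0.5, 16.7]
grip_width: 23.0
```

Call:
send_rows(
  moves=[
    [[0,0,0],[0,0,0],15],
  ],
)

```text
time: 13.5
tool_pos: [594.5, 75.7, 153.2]
tcp_rot: [-1.571, -0.002, -0.327]
contact_force: [-0.7, 0.3, -1.2]
grip_width: 23.5
```

```bash
python3 plan.py
python3 - <<'E'
from ov import *
n="scene";im=viewer.capture(n);cv2.imwrite("pics/scene7.png",im)
c=proj(n,[594,76,130])[0]
cv2.imwrite("pics/n7.png",crop(n,im,c,12,[],25))
E
```

```text
t 13.5 p [594.46  75.71 153.21] rot [-1.5711 -0.0021 -0.3266] F [-0.66  0.25 -1.2 ] M [ 0.04  0.27 -0.  ] w 23.5 q6 [-0.    0.56  1.45 -0.    1.13 -1.24]
```

View pics/n7.png

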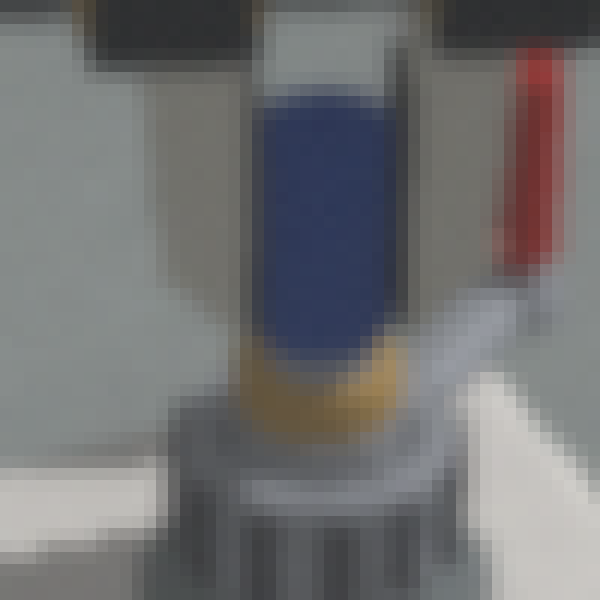

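Call:
send_rows(
  moves=[
    [[0,0,0],[0,0,0],28],
    [[0,0,0],[0,0,0],34],
    [[0,0,0],[0,0,0],38],
    [[0,-5,0],[0,0,0],38],
    [[0,-15,0],[0,0,0],38],
    [[0,-25,0],[0,0,0],38],
    [[0,-25,0],[0,0,0],38],
    [[0,-5,0],[0,0,0],38],
    [[0,0,0],[0,0,0],38],
  ],
)

```text
time: 14.68
tool_pos: [595.4, 75.9, 232.9]
tcp_rot: [-1.57, -0.006, -0.327]
contact_force: [-1.2, 0.2, -0.4]
grip_width: 37.7
```

```bash
python3 plan.py
python3 - <<'E'
from ov import *
n="scene";im=viewer.capture(n);cv2.imwrite("pics/scene8.png",im)
c=proj(n,[594,76,130])[0];x,y=594.5,75.7
a=crop(n,im,c,11,[(cyl(x,y,126,168,12),(0,255,0)),(cyl(549.5,139.5,98,140,7),(0,255,255))],25)
b=crop(n,im,c,11,[],25)
cv2.imwrite("pics/n8.png",cv2.resize(cv2.hconcat([a,b]),(800,400)))
E
```

```text
t 14.68 p [595.39  75.91 232.86] rot [-1.5696 -0.0055 -0.3266] F [-1.17  0.24 -0.4 ] M [-0.03  0.04  0.02] w 37.7 q6 [-0.    0.49  1.34 -0.    1.31 -1.24]
```

View pics/n8.png

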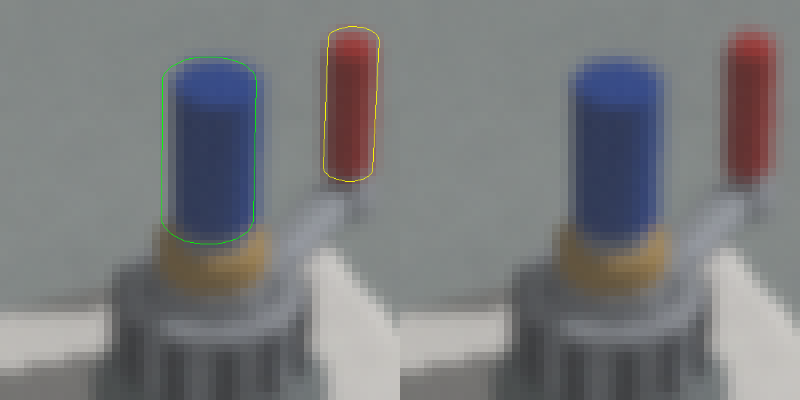

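```bash
python3 plan.py "(514.3,110.9,210,-.95)" "(514.3,110.9,127,-.95)"; python3 -c "
from h import *
print(unproj('top',(180,260),38))"
```

```text
t 14.72 p [595.34  75.9  232.62] rot [-1.5697 -0.0052 -0.3267] F [ 0.55  0.08 -0.07] M [ 0.05 -0.   -0.01] w 37.9 q6 [-0.    0.49  1.34 -0.    1.31 -1.24]
-> (514.3, 110.9, 210, -0.95) shift [-88.11  22.17   7.12] turn [-0.15 35.71  0.27] len 91.1 rows 4.0
-> (514.3, 110.9, 127, -0.95) shift [ 0. 83. -0.] turn [0. 0. 0.] len 83.0 rows 2.0
[443.28626868 335.00129648  38.        ]
```

Call:
send_rows(
  moves=[
    [[-20,0,2],[0,0,0],0],
    [[-30,4,2],[0,0,0],0],
    [[-30,4,3],[0,0,0],0],
    [[-8,4,0],[0,0,0],0],
    [[0,4,0],[0,9,0],0],
    [[0,0,0],[0,9,0],0],
    [[0,0,0],[0,9,0],0],
    [[0,0,0],[0,8,0],0],
    [[0,0,0],[0,0,0],0],
  ],
)

```text
time: 15.85
tool_pos: [512.3, 109.7, 208.3]
tcp_rot: [-1.576, 0.001, -0.957]
contact_force: [-0.2, 0.1, -0.0]
grip_width: 0.2
```

```bash
python3 plan.py "(514.3,110.9,160,-.95)" "(514.3,110.9,127,-.95)"
```

```text
t 15.85 p [512.34 109.75 208.31] rot [-1.5755e+00  7.0000e-04 -9.5670e-01] F [-0.24  0.1  -0.02] M [-0.08  0.01  0.03] w 0.2 q6 [ 0.07  0.38  1.59 -0.    1.18 -0.55]
-> (514.3, 110.9, 160, -0.95) shift [ 0.22 48.3   2.49] turn [ 0.27 -0.38 -0.04] len 48.4 rows 1.0
-> (514.3, 110.9, 127, -0.95) shift [ 0. 33. -0.] turn [0. 0. 0.] len 33.0 rows 1.0
```

Call:
send_rows(
  moves=[
    [[0,20,0],[0.3,-0.4,0],0],
    [[0,25,0],[0,0,0],0],
    [[0,22,0],[0,0,0],0],
    [[0,8,0],[0,0,0],0],
    [[0,0,0],[0,0,0],0],
  ],
)

```text
time: 16.48
tool_pos: [514.3, 108.7, 130.5]
tcp_rot: [-1.57, -0.0, -0.936]
contact_force: [0.1, -1.0, 1.2]
grip_width: 0.3
```

```bash
python3 plan.py "(514.3,110.9,127,-.95)"
python3 - <<'E'
from ov import *
im=viewer.capture("scene");o=cv2.resize(im[110:250,260:440],None,fx=3,fy=3)
cv2.imwrite("pics/s9.png",o)
E
```

```text
t 16.48 p [514.32 108.72 130.49] rot [-1.5695e+00 -2.0000e-04 -9.3590e-01] F [ 0.11 -0.96  1.23] M [-0.03  0.    0.  ] w 0.3 q6 [ 0.06  0.47  1.69  0.    0.99 -0.57]
-> (514.3, 110.9, 127, -0.95) shift [-1.77  3.49  1.27] turn [-0.07  0.81  0.01] len 4.1 rows 1.0
```

View pics/s9.png

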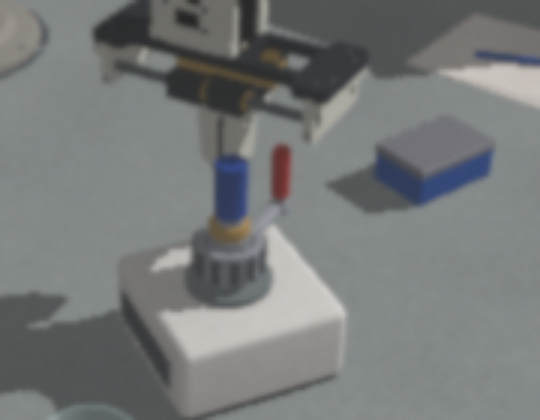

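Call:
send_rows(
  moves=[
    [[-1.8,3.5,1.3],[0,0.8,0],0],
    [[0,0,4],[0,0,0],0],
    [[0,0,4],[0,0,0],0],
    [[0,0,3],[0,0,0],0],
    [[0,0,0],[0,0,0],0],
  ],
)

```text
time: 17.15
tool_pos: [525.6, 118.2, 129.5]
tcp_rot: [-1.565, -0.003, -0.95]
contact_force: [-0.6, -0.1, -1.0]
grip_width: 0.6
```

```bash
cat > st.py <<'E'
import numpy as np
from plant import bot
o=bot.get_obs();p=o["tool_pos"];y=o["tcp_rot"][2];F=o["contact_force"]
A=np.array([594.5,75.8]);x=np.array([np.cos(y),np.sin(y)]);z=np.array([-np.sin(y),np.cos(y)])
d=p[:2]-A
print("t",round(o["time"],2),"z",p[2].round(1),"rot",o["tcp_rot"].round(3),"radial(-x)",-(d@x).round(2),"along z",(d@z).round(2),"Fx,Fz,Fup",(F[:2]@x).round(1),(F[:2]@z).round(1),F[2].round(1))
E
python3 st.py
```

```text
t 17.15 z 129.5 rot [-1.565 -0.003 -0.95 ] radial(-x) 74.59 along z -31.31 Fx,Fz,Fup -0.3 -0.6 -1.0
```

Call:
send_rows(
  moves=[
    [[0,1,3],[-0.3,0,0],0],
    [[0,0,2],[0,0,0],0],
  ],
)

```text
time: 17.4
tool_pos: [529.8, 121.3, 128.4]
tcp_rot: [-1.571, -0.003, -0.95]
contact_force: [-0.4, 0.5, -0.4]
grip_width: 0.4
```

```bash
python3 st.py
```

```text
t 17.4 z 128.4 rot [-1.571 -0.003 -0.95 ] radial(-x) 74.63 along z -26.17 Fx,Fz,Fup -0.6 -0.1 -0.4
```

Call:
send_rows(
  moves=[
    [[-0.5,0,2],[0,1,0],0],
    [[-0.7,0,2],[0,1.5,0],0],
  ],
)

```text
time: 17.65
tool_pos: [531.3, 123.8, 128.3]
tcp_rot: [-1.574, -0.003, -0.996]
contact_force: [-2.1, -3.7, 3.0]
grip_width: 0.3
```

```bash
python3 st.py
```

```text
t 17.65 z 128.3 rot [-1.574 -0.003 -0.996] radial(-x) 74.59 along z -26.94 Fx,Fz,Fup 2.0 -3.7 3.0
```

Call:
send_rows(
  moves=[
    [[-1,0,3],[0,2.3,0],0],
    [[-1,0,3],[0,2.3,0],0],
    [[-1,0,3],[0,2.3,0],0],
  ],
)

```text
time: 18.02
tool_pos: [536.3, 130.2, 128.4]
tcp_rot: [-1.578, -0.003, -1.124]
contact_force: [-2.9, -3.2, 3.5]
grip_width: 0.6
```

```bash
python3 st.py
```

```text
t 18.02 z 128.4 rot [-1.578 -0.003 -1.124] radial(-x) 74.21 along z -28.95 Fx,Fz,Fup 1.6 -4.0 3.5
```

Call:
send_rows(
  moves=[
    [[-1,0,3],[0,2.3,0],0],
    [[-1,0,3],[0,2.3,0],0],
  ],
)

```text
time: 18.27
tool_pos: [540.0, 134.2, 128.4]
tcp_rot: [-1.58, -0.004, -1.209]
contact_force: [-4.2, -2.8, 3.3]
grip_width: 0.2
```

```bash
python3 st.py
```

```text
t 18.27 z 128.4 rot [-1.58  -0.004 -1.209] radial(-x) 73.94 along z -30.31 Fx,Fz,Fup 1.1 -4.9 3.3
```

Call:
send_rows(
  moves=[
    [[-1,0,3.5],[0.1,1.9,0],0],
    [[-1,0,3.5],[0.1,1.9,0],0],
    [[-1,0,3.5],[0.1,1.9,0],0],
  ],
)

```text
time: 18.65
tool_pos: [547.4, 140.1, 128.3]
tcp_rot: [-1.579, -0.005, -1.316]
contact_force: [-3.7, -2.4, 3.0]
grip_width: 0.5
```

```bash
cat >> st.py <<'E'
print("theta_h",((y+np.pi)+(-(d@z)-26)/75).round(3))
E
python3 st.py
```

```text
t 18.65 z 128.3 rot [-1.579 -0.005 -1.316] radial(-x) 74.06 along z -29.32 Fx,Fz,Fup 1.3 -4.2 3.0
theta_h 1.87
```

Call:
send_rows(
  moves=[
    [[-1,0,3],[0.1,1.9,0],0],
    [[-1,0,3],[0.1,1.9,0],0],
  ],
)

```text
time: 18.9
tool_pos: [551.8, 143.1, 128.3]
tcp_rot: [-1.578, -0.005, -1.387]
contact_force: [-4.2, -2.7, 3.2]
grip_width: 0.5
```

```bash
python3 st.py
```

```text
t 18.9 z 128.3 rot [-1.578 -0.005 -1.387] radial(-x) 73.98 along z -29.61 Fx,Fz,Fup 1.9 -4.7 3.2
theta_h 1.803
```

Call:
send_rows(
  moves=[
    [[-0.8,0,2.5],[0.1,1.6,0],0],
    [[-0.8,0,2.5],[0.1,1.6,0],0],
  ],
)

```text
time: 19.15
tool_pos: [555.6, 145.4, 128.3]
tcp_rot: [-1.576, -0.006, -1.447]
contact_force: [-4.1, -2.3, 2.1]
grip_width: 0.4
```

```bash
python3 st.py
```

```text
t 19.15 z 128.3 rot [-1.576 -0.006 -1.447] radial(-x) 73.87 along z -29.99 Fx,Fz,Fup 1.8 -4.3 2.1
theta_h 1.748
```

Call:
send_rows(
  moves=[
    [[-0.8,0,2.5],[0.1,1.6,0],0],
    [[-0.8,0,2.5],[0.1,1.6,0],0],
  ],
)

```text
time: 19.4
tool_pos: [559.5, 147.5, 128.2]
tcp_rot: [-1.575, -0.006, -1.506]
contact_force: [-3.8, -2.8, 3.8]
grip_width: 0.1
```

```bash
python3 st.py
```

```text
t 19.4 z 128.2 rot [-1.575 -0.006 -1.506] radial(-x) 73.8 along z -30.36 Fx,Fz,Fup 2.5 -4.0 3.8
theta_h 1.693
```

Call:
send_rows(
  moves=[
    [[-0.8,0,2.5],[0.1,1.4,0],0],
    [[-0.8,0,2.5],[0.1,1.4,0],0],
  ],
)

```text
time: 19.65
tool_pos: [563.3, 149.4, 128.1]
tcp_rot: [-1.574, -0.007, -1.559]
contact_force: [-4.6, -2.6, 2.4]
grip_width: 0.4
```

```bash
python3 st.py
```

```text
t 19.65 z 128.1 rot [-1.574 -0.007 -1.559] radial(-x) 73.94 along z -30.29 Fx,Fz,Fup 2.6 -4.7 2.4
theta_h 1.64
```

Call:
send_rows(
  moves=[
    [[-0.8,0,2.5],[0.1,1.4,0],0],
    [[-0.8,0,2.5],[0.1,1.4,0],0],
  ],
)

```text
time: 19.9
tool_pos: [567.2, 151.1, 127.9]
tcp_rot: [-1.573, -0.007, -1.612]
contact_force: [-4.2, -1.6, 2.4]
grip_width: 0.5
```

```bash
python3 st.py
```

```text
t 19.9 z 127.9 rot [-1.573 -0.007 -1.612] radial(-x) 74.11 along z -30.35 Fx,Fz,Fup 1.7 -4.2 2.4
theta_h 1.588
```

Call:
send_rows(
  moves=[
    [[-0.8,0,2.5],[0.1,1.4,0],0],
    [[-0.8,0,2.5],[0.1,1.4,0],0],
  ],
)

```text
time: 20.15
tool_pos: [571.1, 152.6, 127.7]
tcp_rot: [-1.572, -0.008, -1.664]
contact_force: [-4.8, -2.6, 3.1]
grip_width: 0.5
```

```bash
python3 st.py
```

```text
t 20.15 z 127.7 rot [-1.572 -0.008 -1.664] radial(-x) 74.26 along z -30.52 Fx,Fz,Fup 3.0 -4.6 3.1
theta_h 1.538
```

Call:
send_rows(
  moves=[
    [[-0.8,0,2.5],[0.1,1.4,0],0],
    [[-0.8,0,2.5],[0.1,1.4,0],0],
  ],
)

```text
time: 20.4
tool_pos: [574.9, 154.0, 127.4]
tcp_rot: [-1.572, -0.008, -1.717]
contact_force: [-4.2, -1.2, 2.3]
grip_width: 0.6
```

```bash
python3 st.py
```

```text
t 20.4 z 127.4 rot [-1.572 -0.008 -1.717] radial(-x) 74.46 along z -30.8 Fx,Fz,Fup 1.8 -4.0 2.3
theta_h 1.489
```

Call:
send_rows(
  moves=[
    [[-0.7,0,2.5],[0.1,1.3,0],0],
    [[-0.7,0,2],[0.1,1.3,0],0],
  ],
)

```text
time: 20.65
tool_pos: [578.1, 155.1, 127.2]
tcp_rot: [-1.572, -0.009, -1.766]
contact_force: [-4.1, -1.4, 2.8]
grip_width: 0.4
```

```bash
python3 st.py
```

```text
t 20.65 z 127.2 rot [-1.572 -0.009 -1.766] radial(-x) 74.65 along z -31.41 Fx,Fz,Fup 2.2 -3.8 2.8
theta_h 1.448
```

Call:
send_rows(
  moves=[
    [[-0.7,0,2],[0.1,1.3,0],0],
    [[-0.7,0,2],[0.1,1.3,0],0],
  ],
)

```text
time: 20.9
tool_pos: [580.6, 156.2, 126.9]
tcp_rot: [-1.572, -0.009, -1.815]
contact_force: [-6.4, -1.6, 3.9]
grip_width: 0.3
```

```bash
python3 st.py
```

```text
t 20.9 z 126.9 rot [-1.572 -0.009 -1.815] radial(-x) 74.62 along z -32.93 Fx,Fz,Fup 3.1 -5.9 3.9
theta_h 1.419
```

Add to st.py:
```python
de=(-(d@z)-26)/75
print("Ft",(-(F[:2]@z)*np.cos(de)+(F[:2]@x)*np.sin(de)).round(2))
```

```text
(no output)
```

Call:
send_rows(
  moves=[
    [[-0.1,0,1.5],[0,0,0],0],
  ],
)

```text
time: 21.02
tool_pos: [581.0, 156.3, 126.8]
tcp_rot: [-1.575, -0.01, -1.816]
contact_force: [-6.3, -1.0, 3.5]
grip_width: 0.4
```

```bash
python3 st.py
```

```text
t 21.02 z 126.8 rot [-1.575 -0.01  -1.816] radial(-x) 74.78 along z -32.62 Fx,Fz,Fup 2.5 -5.8 3.5
theta_h 1.414
Ft 6.03
```

Call:
send_rows(
  moves=[
    [[-0.1,0,1.5],[0,0,0],0],
  ],
)

```text
time: 21.15
tool_pos: [581.4, 156.4, 126.8]
tcp_rot: [-1.577, -0.01, -1.817]
contact_force: [-6.5, -1.5, 4.5]
grip_width: 0.2
```

```bash
python3 st.py
```

```text
t 21.15 z 126.8 rot [-1.577 -0.01  -1.817] radial(-x) 74.95 along z -32.29 Fx,Fz,Fup 3.0 -5.9 4.5
theta_h 1.409
Ft 6.12
```

Call:
send_rows(
  moves=[
    [[-0.2,0,2],[0,0,0],0],
  ],
)

```text
time: 21.28
tool_pos: [582.2, 156.4, 126.8]
tcp_rot: [-1.58, -0.01, -1.818]
contact_force: [-6.4, -2.8, 5.1]
grip_width: 0.2
```

```bash
python3 st.py
```

```text
t 21.27 z 126.8 rot [-1.58  -0.01  -1.818] radial(-x) 75.15 along z -31.58 Fx,Fz,Fup 4.3 -5.6 5.1
theta_h 1.398
Ft 5.86
```

Call:
send_rows(
  moves=[
    [[-0.2,0,2],[0,0,0],0],
  ],
)

```text
time: 21.4
tool_pos: [583.0, 156.4, 126.8]
tcp_rot: [-1.583, -0.011, -1.818]
contact_force: [-7.8, -1.1, 5.0]
grip_width: 0.4
```

```bash
python3 st.py
```

```text
t 21.4 z 126.8 rot [-1.583 -0.011 -1.818] radial(-x) 75.32 along z -30.89 Fx,Fz,Fup 3.0 -7.3 5.0
theta_h 1.388
Ft 7.46
```

Call:
send_rows(
  moves=[
    [[-0.2,0,2],[0,0,0],0],
  ],
)

```text
time: 21.52
tool_pos: [583.7, 156.4, 126.8]
tcp_rot: [-1.586, -0.012, -1.819]
contact_force: [-7.5, -1.5, 5.1]
grip_width: 0.9
```

```bash
python3 st.py
```

```text
t 21.52 z 126.8 rot [-1.586 -0.012 -1.819] radial(-x) 75.44 along z -30.29 Fx,Fz,Fup 3.3 -6.9 5.1
theta_h 1.379
Ft 7.12
```

Call:
send_rows(
  moves=[
    [[-0.2,0,2],[0.3,0,0],0],
  ],
)

```text
time: 21.65
tool_pos: [584.4, 156.3, 126.8]
tcp_rot: [-1.583, -0.012, -1.82]
contact_force: [-9.0, -2.6, 5.5]
grip_width: 0.2
```

```bash
python3 st.py
```

```text
t 21.65 z 126.8 rot [-1.583 -0.012 -1.82 ] radial(-x) 75.52 along z -29.71 Fx,Fz,Fup 4.7 -8.1 5.5
theta_h 1.371
Ft 8.32
```

Call:
send_rows(
  moves=[
    [[-0.2,0,2],[0.3,0,0],0],
  ],
)

```text
time: 21.78
tool_pos: [584.9, 156.3, 126.7]
tcp_rot: [-1.581, -0.013, -1.821]
contact_force: [-8.2, -1.1, 6.4]
grip_width: 0.1
```

```bash
python3 st.py
```

```text
t 21.77 z 126.7 rot [-1.581 -0.013 -1.821] radial(-x) 75.58 along z -29.26 Fx,Fz,Fup 3.1 -7.6 6.4
theta_h 1.364
Ft 7.76
```

Call:
send_rows(
  moves=[
    [[-0.1,0,2],[0.3,0,0],0],
  ],
)

```text
time: 21.9
tool_pos: [585.3, 156.2, 126.7]
tcp_rot: [-1.58, -0.014, -1.822]
contact_force: [-9.0, -0.6, 6.3]
grip_width: 0.8
```

```bash
python3 st.py
```

```text
t 21.9 z 126.7 rot [-1.58  -0.014 -1.822] radial(-x) 75.59 along z -28.91 Fx,Fz,Fup 2.8 -8.5 6.3
theta_h 1.358
Ft 8.65
```

Call:
send_rows(
  moves=[
    [[-0.1,-0.3,2.2],[0.3,0,0],0],
  ],
)

```text
time: 22.02
tool_pos: [585.7, 156.1, 126.8]
tcp_rot: [-1.578, -0.015, -1.823]
contact_force: [-8.5, -1.2, 4.1]
grip_width: 0.4
```

```bash
python3 st.py
```

```text
t 22.02 z 126.8 rot [-1.578 -0.015 -1.823] radial(-x) 75.58 along z -28.58 Fx,Fz,Fup 3.3 -7.9 4.1
theta_h 1.353
Ft 8.0
```

Call:
send_rows(
  moves=[
    [[-0.1,-0.3,2.2],[0.3,0,0],0],
  ],
)

```text
time: 22.15
tool_pos: [586.0, 156.1, 126.7]
tcp_rot: [-1.577, -0.016, -1.824]
contact_force: [-8.7, -0.0, 4.4]
grip_width: 0.6
```

```bash
python3 st.py
```

```text
t 22.15 z 126.7 rot [-1.577 -0.016 -1.824] radial(-x) 75.6 along z -28.34 Fx,Fz,Fup 2.2 -8.4 4.4
theta_h 1.349
Ft 8.44
```

Call:
send_rows(
  moves=[
    [[0,-0.3,2.2],[0.1,0,0],0],
  ],
)

```text
time: 22.28
tool_pos: [586.2, 156.1, 126.7]
tcp_rot: [-1.58, -0.017, -1.825]
contact_force: [-8.3, 0.1, 4.7]
grip_width: 0.2
```

```bash
python3 st.py
```

```text
t 22.27 z 126.7 rot [-1.58  -0.017 -1.825] radial(-x) 75.61 along z -28.2 Fx,Fz,Fup 2.0 -8.1 4.7
theta_h 1.346
Ft 8.15
```

Call:
send_rows(
  moves=[
    [[0,-0.2,2.6],[0.2,0,0],0],
  ],
)

```text
time: 22.4
tool_pos: [586.8, 156.0, 126.8]
tcp_rot: [-1.581, -0.017, -1.825]
contact_force: [-9.6, -0.2, 5.1]
grip_width: 0.6
```

```bash
python3 st.py
```

```text
t 22.4 z 126.8 rot [-1.581 -0.017 -1.825] radial(-x) 75.69 along z -27.61 Fx,Fz,Fup 2.6 -9.2 5.1
theta_h 1.338
Ft 9.29
```

Call:
send_rows(
  moves=[
    [[0,-0.2,2.6],[0.2,0,0],0],
  ],
)

```text
time: 22.52
tool_pos: [587.4, 155.9, 126.8]
tcp_rot: [-1.582, -0.018, -1.826]
contact_force: [-9.0, 0.1, 6.2]
grip_width: 0.2
```

```bash
python3 st.py
```

```text
t 22.52 z 126.8 rot [-1.582 -0.018 -1.826] radial(-x) 75.73 along z -27.08 Fx,Fz,Fup 2.2 -8.8 6.2
theta_h 1.33
Ft 8.79
```

Call:
send_rows(
  moves=[
    [[0,-0.2,2.6],[0.2,0,0],0],
  ],
)

```text
time: 22.65
tool_pos: [588.0, 155.9, 126.8]
tcp_rot: [-1.583, -0.019, -1.827]
contact_force: [-9.3, -0.1, 6.1]
grip_width: 0.2
```

```bash
python3 st.py
```

```text
t 22.65 z 126.8 rot [-1.583 -0.019 -1.827] radial(-x) 75.78 along z -26.61 Fx,Fz,Fup 2.5 -8.9 6.1
theta_h 1.323
Ft 8.96
```

Call:
send_rows(
  moves=[
    [[0,-0.2,2.7],[0.2,0,0],0],
  ],
)

```text
time: 22.78
tool_pos: [588.5, 155.8, 126.8]
tcp_rot: [-1.584, -0.02, -1.828]
contact_force: [-9.6, 0.6, 6.0]
grip_width: 0.2
```

```bash
python3 st.py
```

```text
t 22.77 z 126.8 rot [-1.584 -0.02  -1.828] radial(-x) 75.83 along z -26.14 Fx,Fz,Fup 1.9 -9.4 6.0
theta_h 1.316
Ft 9.41
```

Call:
send_rows(
  moves=[
    [[0,-0.2,2.7],[0.2,0,0],0],
  ],
)

```text
time: 22.9
tool_pos: [589.0, 155.7, 126.8]
tcp_rot: [-1.586, -0.021, -1.828]
contact_force: [-10.6, -1.3, 6.4]
grip_width: 0.4
```

```bash
python3 st.py
```

```text
t 22.9 z 126.8 rot [-1.586 -0.021 -1.828] radial(-x) 75.86 along z -25.72 Fx,Fz,Fup 4.0 -9.9 6.4
theta_h 1.309
Ft 9.88
```

Call:
send_rows(
  moves=[
    [[0,-0.2,2.7],[0.2,0,0],0],
  ],
)

```text
time: 23.02
tool_pos: [589.4, 155.7, 126.8]
tcp_rot: [-1.587, -0.022, -1.829]
contact_force: [-11.4, -0.4, 6.2]
grip_width: -0.0
```

```bash
python3 st.py
```

```text
t 23.02 z 126.8 rot [-1.587 -0.022 -1.829] radial(-x) 75.92 along z -25.36 Fx,Fz,Fup 3.3 -10.9 6.2
theta_h 1.304
Ft 10.86
```

Call:
send_rows(
  moves=[
    [[0,0,-2],[0,0,0],0],
    [[0,0,-5],[0,0,0],0],
    [[0,0,-8],[0,0,0],0],
    [[0,0,0],[0,0,0],0],
  ],
)

```text
time: 23.52
tool_pos: [574.8, 160.9, 127.0]
tcp_rot: [-1.585, -0.019, -1.831]
contact_force: [-0.0, 0.7, 0.6]
grip_width: 0.5
```

```bash
python3 st.py
python3 - <<'E'
from ov import *
im=viewer.capture("scene");cv2.imwrite("pics/scene10.png",im);o=cv2.resize(im[110:250,260:440],None,fx=4,fy=4)
cv2.imwrite("pics/s10.png",o)
for k in range(1):
    f=im.astype(float);w=np.clip(f[...,2]-np.maximum(f[...,0],f[...,1])-8,0,None)
    q=proj("scene",[594.5+75*np.cos(1.31)-1,75.8+75*np.sin(1.31)+1,119])[0]
    c,s=wc(w,q,16);print(q,c,s,fitcyl("scene",c,98,140,7))
E
```

```text
t 23.52 z 127.0 rot [-1.585 -0.019 -1.831] radial(-x) 77.21 along z -40.93 Fx,Fz,Fup -0.7 -0.2 0.6
theta_h 1.51
Ft 0.05
[370.56598032 180.32565352] [371.07292954 180.54140915] 4045.0 (array([614.3944181, 149.6305774]), 128.14259250601754)
```

View pics/s10.png

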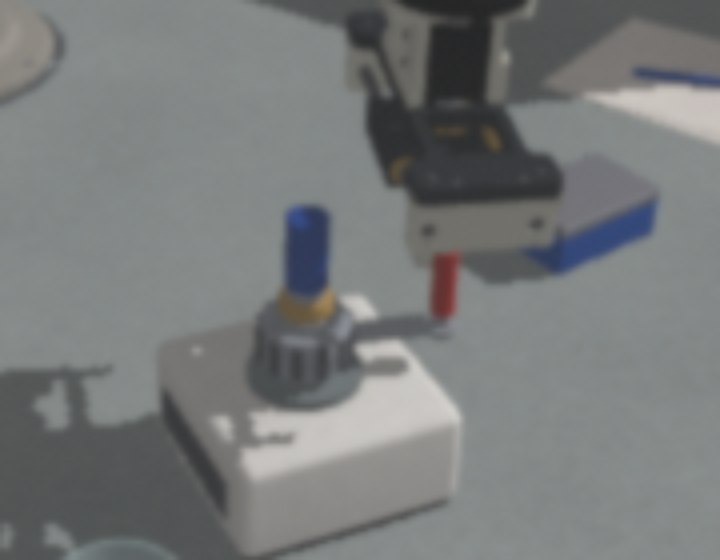

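Call:
send_rows(
  moves=[
    [[0.8,0,5],[0,0,0],0],
    [[0,0,4],[0,0,0],0],
    [[0,0,0],[0,0,0],0],
  ],
)

```text
time: 23.95
tool_pos: [585.0, 157.3, 127.0]
tcp_rot: [-1.584, -0.019, -1.831]
contact_force: [0.7, 0.3, -1.0]
grip_width: 0.6
```

```bash
python3 st.py
```

```text
t 23.95 z 127.0 rot [-1.584 -0.019 -1.831] radial(-x) 76.3 along z -30.18 Fx,Fz,Fup -0.4 0.6 -1.0
theta_h 1.366
Ft -0.59
```

Call:
send_rows(
  moves=[
    [[0,0,1],[0,0,0],0],
    [[0,0,1],[0,0,0],0],
  ],
)

```text
time: 24.2
tool_pos: [586.5, 156.8, 126.7]
tcp_rot: [-1.585, -0.019, -1.831]
contact_force: [-3.8, 0.9, 1.9]
grip_width: 0.2
```

```bash
python3 st.py
```

```text
t 24.2 z 126.7 rot [-1.585 -0.019 -1.831] radial(-x) 76.22 along z -28.64 Fx,Fz,Fup 0.1 -3.9 1.9
theta_h 1.345
Ft 3.9
```

Call:
send_rows(
  moves=[
    [[0,0,1],[0,0,0],0],
  ],
)

```text
time: 24.32
tool_pos: [586.6, 156.8, 126.7]
tcp_rot: [-1.587, -0.02, -1.831]
contact_force: [-5.2, 1.4, 3.9]
grip_width: -0.0
```

```bash
python3 st.py
```

```text
t 24.32 z 126.7 rot [-1.587 -0.02  -1.831] radial(-x) 76.24 along z -28.51 Fx,Fz,Fup -0.0 -5.4 3.9
theta_h 1.344
Ft 5.39
```

Call:
send_rows(
  moves=[
    [[0,0,1],[0,0,0],0],
  ],
)

```text
time: 24.45
tool_pos: [586.5, 156.9, 126.7]
tcp_rot: [-1.59, -0.02, -1.831]
contact_force: [-5.9, 1.3, 2.9]
grip_width: 0.5
```

```bash
python3 st.py
```

```text
t 24.45 z 126.7 rot [-1.59  -0.02  -1.831] radial(-x) 76.28 along z -28.55 Fx,Fz,Fup 0.3 -6.1 2.9
theta_h 1.345
Ft 6.07
```

Call:
send_rows(
  moves=[
    [[0,0,1.5],[0.4,0,0],0],
  ],
)

```text
time: 24.58
tool_pos: [586.7, 156.8, 126.6]
tcp_rot: [-1.586, -0.021, -1.831]
contact_force: [-8.1, 1.6, 3.9]
grip_width: 0.1
```

```bash
python3 st.py
```

```text
t 24.57 z 126.6 rot [-1.586 -0.021 -1.831] radial(-x) 76.27 along z -28.38 Fx,Fz,Fup 0.5 -8.2 3.9
theta_h 1.343
Ft 8.24
```

Call:
send_rows(
  moves=[
    [[0,0,2],[0.4,0,0],0],
  ],
)

```text
time: 24.7
tool_pos: [586.8, 156.7, 126.6]
tcp_rot: [-1.582, -0.021, -1.83]
contact_force: [-7.9, 2.9, 6.0]
grip_width: 0.3
```

```bash
python3 st.py
```

```text
t 24.7 z 126.6 rot [-1.582 -0.021 -1.83 ] radial(-x) 76.25 along z -28.2 Fx,Fz,Fup -0.8 -8.4 6.0
theta_h 1.341
Ft 8.34
```

Call:
send_rows(
  moves=[
    [[0,0,2.4],[0.4,0,0],0],
  ],
)

```text
time: 24.82
tool_pos: [587.2, 156.7, 126.5]
tcp_rot: [-1.58, -0.022, -1.83]
contact_force: [-9.2, 2.5, 6.3]
grip_width: 0.2
```

```bash
python3 st.py
```

```text
t 24.82 z 126.5 rot [-1.58  -0.022 -1.83 ] radial(-x) 76.3 along z -27.77 Fx,Fz,Fup -0.0 -9.5 6.3
theta_h 1.335
Ft 9.51
```

Call:
send_rows(
  moves=[
    [[0,-0.2,2.7],[0.3,0,0],0],
  ],
)

```text
time: 24.95
tool_pos: [587.7, 156.6, 126.6]
tcp_rot: [-1.579, -0.023, -1.829]
contact_force: [-9.2, 2.9, 4.1]
grip_width: 0.2
```

```bash
python3 st.py
```

```text
t 24.95 z 126.6 rot [-1.579 -0.023 -1.829] radial(-x) 76.34 along z -27.22 Fx,Fz,Fup -0.4 -9.6 4.1
theta_h 1.328
Ft 9.58
```

Call:
send_rows(
  moves=[
    [[0,-0.2,2.7],[0.3,0,0],0],
  ],
)

```text
time: 25.08
tool_pos: [588.2, 156.5, 126.6]
tcp_rot: [-1.578, -0.024, -1.829]
contact_force: [-9.6, 1.8, 4.4]
grip_width: 0.5
```

```bash
python3 st.py
```

```text
t 25.07 z 126.6 rot [-1.578 -0.024 -1.829] radial(-x) 76.38 along z -26.73 Fx,Fz,Fup 0.7 -9.7 4.4
theta_h 1.322
Ft 9.74
```

Call:
send_rows(
  moves=[
    [[0,-0.2,2.7],[0.3,0,0],0],
  ],
)

```text
time: 25.2
tool_pos: [588.5, 156.4, 126.5]
tcp_rot: [-1.578, -0.025, -1.828]
contact_force: [-10.3, 2.3, 4.5]
grip_width: 0.3
```

```bash
python3 st.py
```

```text
t 25.2 z 126.5 rot [-1.578 -0.025 -1.828] radial(-x) 76.42 along z -26.31 Fx,Fz,Fup 0.4 -10.5 4.5
theta_h 1.317
Ft 10.54
```

Call:
send_rows(
  moves=[
    [[0,-0.2,2.8],[0.3,0,0],0],
  ],
)

```text
time: 25.32
tool_pos: [589.0, 156.3, 126.5]
tcp_rot: [-1.578, -0.026, -1.828]
contact_force: [-9.7, 2.4, 5.5]
grip_width: 0.1
```

```bash
python3 st.py
```

```text
t 25.32 z 126.5 rot [-1.578 -0.026 -1.828] radial(-x) 76.49 along z -25.85 Fx,Fz,Fup 0.1 -10.0 5.5
theta_h 1.312
Ft 9.97
```

Call:
send_rows(
  moves=[
    [[0,-0.2,2.8],[0.3,0,0],0],
  ],
)

```text
time: 25.45
tool_pos: [589.4, 156.2, 126.5]
tcp_rot: [-1.578, -0.027, -1.827]
contact_force: [-10.3, 2.5, 5.2]
grip_width: 0.2
```

```bash
python3 st.py
```

```text
t 25.45 z 126.5 rot [-1.578 -0.027 -1.827] radial(-x) 76.51 along z -25.39 Fx,Fz,Fup 0.2 -10.6 5.2
theta_h 1.306
Ft 10.57
```

Call:
send_rows(
  moves=[
    [[0,-0.2,2.8],[0.2,0,0],0],
  ],
)

```text
time: 25.58
tool_pos: [589.6, 156.2, 126.5]
tcp_rot: [-1.58, -0.028, -1.827]
contact_force: [-10.4, 2.6, 4.2]
grip_width: 0.3
```

```bash
python3 st.py
```

```text
t 25.57 z 126.5 rot [-1.58  -0.028 -1.827] radial(-x) 76.53 along z -25.06 Fx,Fz,Fup 0.1 -10.7 4.2
theta_h 1.302
Ft 10.7
```

Call:
send_rows(
  moves=[
    [[0,-0.2,3],[0.2,0,0],0],
  ],
)

```text
time: 25.7
tool_pos: [590.1, 156.1, 126.5]
tcp_rot: [-1.582, -0.029, -1.826]
contact_force: [-10.6, 3.2, 5.5]
grip_width: 0.2
```

```bash
python3 st.py
```

```text
t 25.7 z 126.5 rot [-1.582 -0.029 -1.826] radial(-x) 76.59 along z -24.52 Fx,Fz,Fup -0.4 -11.0 5.5
theta_h 1.296
Ft 11.01
```

Call:
send_rows(
  moves=[
    [[0,-0.2,3],[0.2,0,0],0],
  ],
)

```text
time: 25.82
tool_pos: [590.6, 156.0, 126.6]
tcp_rot: [-1.584, -0.03, -1.826]
contact_force: [-10.1, 2.6, 5.6]
grip_width: 0.4
```

```bash
python3 st.py
```

```text
t 25.82 z 126.6 rot [-1.584 -0.03  -1.826] radial(-x) 76.63 along z -24.03 Fx,Fz,Fup 0.1 -10.4 5.6
theta_h 1.29
Ft 10.4
```

Call:
send_rows(
  moves=[
    [[0,-0.2,2.9],[0.2,0,0],0],
  ],
)

```text
time: 25.95
tool_pos: [590.8, 155.9, 126.6]
tcp_rot: [-1.586, -0.032, -1.825]
contact_force: [-10.9, 2.6, 6.9]
grip_width: 0.6
```

```bash
python3 st.py
```

```text
t 25.95 z 126.6 rot [-1.586 -0.032 -1.825] radial(-x) 76.62 along z -23.71 Fx,Fz,Fup 0.3 -11.2 6.9
theta_h 1.286
Ft 11.21
```

Call:
send_rows(
  moves=[
    [[0,0,-2],[0,0,0],0],
    [[0,0,-3],[0,0,0],0],
    [[0,0,-2],[0,0,0],0],
    [[0,0,0],[0.6,0,0.5],0],
    [[0,0,0],[0,0,0],0],
    [[0,0,0],[0,0,0],0],
  ],
)

```text
time: 26.7
tool_pos: [584.8, 157.5, 126.9]
tcp_rot: [-1.572, -0.022, -1.825]
contact_force: [0.7, -0.6, -0.9]
grip_width: 0.1
```

```bash
python3 st.py
```

```text
t 26.7 z 126.9 rot [-1.572 -0.022 -1.825] radial(-x) 76.63 along z -29.96 Fx,Fz,Fup 0.4 0.8 -0.9
theta_h 1.369
Ft -0.81
```

Call:
send_rows(
  moves=[
    [[0,0,1.5],[0,0,0],0],
    [[0,0,1],[0,0,0],0],
    [[0,0,1],[0,0,0],0],
  ],
)

```text
time: 27.08
tool_pos: [587.2, 156.9, 126.8]
tcp_rot: [-1.575, -0.022, -1.825]
contact_force: [-5.2, 0.5, 3.4]
grip_width: 0.3
```

```bash
python3 st.py
```

```text
t 27.07 z 126.8 rot [-1.575 -0.022 -1.825] radial(-x) 76.69 along z -27.53 Fx,Fz,Fup 0.8 -5.2 3.4
theta_h 1.337
Ft 5.2
```

Call:
send_rows(
  moves=[
    [[0,0,1.3],[0.2,0,0],0],
  ],
)

```text
time: 27.2
tool_pos: [587.2, 156.9, 126.8]
tcp_rot: [-1.574, -0.023, -1.825]
contact_force: [-5.4, 2.2, 4.4]
grip_width: 0.3
```

```bash
python3 st.py
```

```text
t 27.2 z 126.8 rot [-1.574 -0.023 -1.825] radial(-x) 76.69 along z -27.44 Fx,Fz,Fup -0.8 -5.8 4.4
theta_h 1.336
Ft 5.75
```

Call:
send_rows(
  moves=[
    [[0,0,1.8],[0.3,0,0],0],
  ],
)

```text
time: 27.32
tool_pos: [587.3, 156.9, 126.7]
tcp_rot: [-1.573, -0.023, -1.825]
contact_force: [-9.0, 1.7, 4.8]
grip_width: 0.3
```

```bash
python3 st.py
```

```text
t 27.32 z 126.7 rot [-1.573 -0.023 -1.825] radial(-x) 76.66 along z -27.31 Fx,Fz,Fup 0.6 -9.1 4.8
theta_h 1.334
Ft 9.11
```

Call:
send_rows(
  moves=[
    [[0,0,1.9],[0.3,0,0],0],
  ],
)

```text
time: 27.45
tool_pos: [587.3, 156.9, 126.7]
tcp_rot: [-1.572, -0.024, -1.824]
contact_force: [-8.5, 2.0, 5.7]
grip_width: 0.6
```

```bash
python3 st.py
```

```text
t 27.45 z 126.7 rot [-1.572 -0.024 -1.824] radial(-x) 76.69 along z -27.29 Fx,Fz,Fup 0.2 -8.7 5.7
theta_h 1.334
Ft 8.71
```

Call:
send_rows(
  moves=[
    [[0,0,2.2],[0.3,0,0],0],
  ],
)

```text
time: 27.58
tool_pos: [587.5, 156.8, 126.6]
tcp_rot: [-1.571, -0.025, -1.824]
contact_force: [-9.3, 2.2, 4.8]
grip_width: 0.5
```

```bash
python3 st.py
```

```text
t 27.57 z 126.6 rot [-1.571 -0.025 -1.824] radial(-x) 76.71 along z -27.04 Fx,Fz,Fup 0.2 -9.6 4.8
theta_h 1.331
Ft 9.59
```

Call:
send_rows(
  moves=[
    [[0,0,2.3],[0.2,0,0],0],
  ],
)

```text
time: 27.7
tool_pos: [587.8, 156.8, 126.6]
tcp_rot: [-1.571, -0.026, -1.824]
contact_force: [-10.0, 1.6, 5.4]
grip_width: 0.3
```

```bash
python3 st.py
```

```text
t 27.7 z 126.6 rot [-1.571 -0.026 -1.824] radial(-x) 76.73 along z -26.75 Fx,Fz,Fup 0.9 -10.1 5.4
theta_h 1.328
Ft 10.06
```

Call:
send_rows(
  moves=[
    [[0,-0.2,2.8],[0.3,0,0],0],
    [[0,-0.2,2.8],[0.3,0,0],0],
  ],
)

```text
time: 27.95
tool_pos: [588.9, 156.5, 126.7]
tcp_rot: [-1.571, -0.028, -1.823]
contact_force: [-10.8, 2.9, 4.8]
grip_width: 0.1
```

```bash
python3 st.py
```

```text
t 27.95 z 126.7 rot [-1.571 -0.028 -1.823] radial(-x) 76.78 along z -25.57 Fx,Fz,Fup -0.1 -11.2 4.8
theta_h 1.313
Ft 11.17
```

Call:
send_rows(
  moves=[
    [[0,-0.2,2.8],[0.3,0,0],0],
  ],
)

```text
time: 28.08
tool_pos: [589.3, 156.5, 126.7]
tcp_rot: [-1.571, -0.029, -1.822]
contact_force: [-9.8, 2.9, 5.1]
grip_width: 0.8
```

```bash
python3 st.py
```

```text
t 28.07 z 126.7 rot [-1.571 -0.029 -1.822] radial(-x) 76.85 along z -25.13 Fx,Fz,Fup -0.3 -10.2 5.1
theta_h 1.308
Ft 10.23
```

Call:
send_rows(
  moves=[
    [[0,-0.2,2.8],[0.3,0,0],0],
  ],
)

```text
time: 28.2
tool_pos: [589.7, 156.4, 126.7]
tcp_rot: [-1.571, -0.03, -1.822]
contact_force: [-10.0, 2.2, 5.0]
grip_width: 0.2
```

```bash
python3 st.py
```

```text
t 28.2 z 126.7 rot [-1.571 -0.03  -1.822] radial(-x) 76.87 along z -24.66 Fx,Fz,Fup 0.4 -10.3 5.0
theta_h 1.302
Ft 10.26
```

Call:
send_rows(
  moves=[
    [[0,-0.2,2.9],[0.3,0,0],0],
  ],
)

```text
time: 28.32
tool_pos: [590.1, 156.3, 126.7]
tcp_rot: [-1.571, -0.031, -1.821]
contact_force: [-10.5, 1.8, 5.5]
grip_width: 0.5
```

```bash
python3 st.py
```

```text
t 28.32 z 126.7 rot [-1.571 -0.031 -1.821] radial(-x) 76.92 along z -24.23 Fx,Fz,Fup 0.8 -10.6 5.5
theta_h 1.297
Ft 10.56
```

Call:
send_rows(
  moves=[
    [[0,-0.2,2.9],[0.3,0,0],0],
  ],
)

```text
time: 28.45
tool_pos: [590.5, 156.2, 126.6]
tcp_rot: [-1.571, -0.032, -1.821]
contact_force: [-10.9, 2.5, 5.1]
grip_width: 0.1
```

```bash
python3 st.py
```

```text
t 28.45 z 126.6 rot [-1.571 -0.032 -1.821] radial(-x) 76.93 along z -23.79 Fx,Fz,Fup 0.3 -11.2 5.1
theta_h 1.291
Ft 11.17
```

Call:
send_rows(
  moves=[
    [[0,-0.2,2.9],[0.3,0,0],0],
  ],
)

```text
time: 28.58
tool_pos: [590.8, 156.1, 126.7]
tcp_rot: [-1.572, -0.033, -1.82]
contact_force: [-11.0, 2.5, 5.9]
grip_width: 0.0
```

```bash
python3 st.py
```

```text
t 28.57 z 126.7 rot [-1.572 -0.033 -1.82 ] radial(-x) 76.94 along z -23.4 Fx,Fz,Fup 0.3 -11.3 5.9
theta_h 1.286
Ft 11.3
```

Call:
send_rows(
  moves=[
    [[0,-0.2,2.9],[0.2,0,0],0],
  ],
)

```text
time: 28.7
tool_pos: [591.1, 156.1, 126.7]
tcp_rot: [-1.574, -0.034, -1.82]
contact_force: [-11.5, 3.1, 5.9]
grip_width: 0.0
```

```bash
python3 st.py
```

```text
t 28.7 z 126.7 rot [-1.574 -0.034 -1.82 ] radial(-x) 76.99 along z -23.09 Fx,Fz,Fup -0.2 -11.9 5.9
theta_h 1.283
Ft 11.87
```

Call:
send_rows(
  moves=[
    [[0,0,-2],[0,0,0],0],
    [[-1,0,-6],[0,0,0],0],
    [[-1,0,-10],[0,0,0],0],
    [[0,-5,-5],[0,0,0],0],
    [[0,-20,0],[0,0,0],0],
    [[0,-30,0],[0,0,0],0],
    [[0,-30,0],[0,0,0],0],
    [[-30,-20,-10],[0,0,0],0],
    [[-30,0,-30],[0,0,0],0],
    [[0,0,-40],[0,0,0],0],
    [[0,0,-40],[0,0,0],0],
    [[0,0,-30],[0,0,0],0],
    [[0,0,0],[0,0,0],0],
  ],
)

```text
time: 30.32
tool_pos: [434.6, 266.1, 236.6]
tcp_rot: [-1.566, -0.03, -1.82]
contact_force: [0.1, -1.4, 0.2]
grip_width: 0.6
```

```bash
python3 st.py
python3 - <<'E'
from ov import *
for n in("scene","top"):
    im=viewer.capture(n);cv2.imwrite(f"pics/{n}11.png",im)
a=cv2.imread("pics/scene11.png");b=cv2.imread("pics/top11.png")
cv2.imwrite("pics/f1.png",cv2.resize(a,(800,500)))
cv2.imwrite("pics/f2.png",cv2.resize(b[130:300,220:500],None,fx=2.8,fy=2.8))
E
```

```text
t 30.32 z 236.6 rot [-1.566 -0.03  -1.82 ] radial(-x) 144.91 along z -201.96 Fx,Fz,Fup 1.3 0.5 0.2
theta_h 3.667
Ft 1.28
```

View pics/f1.png

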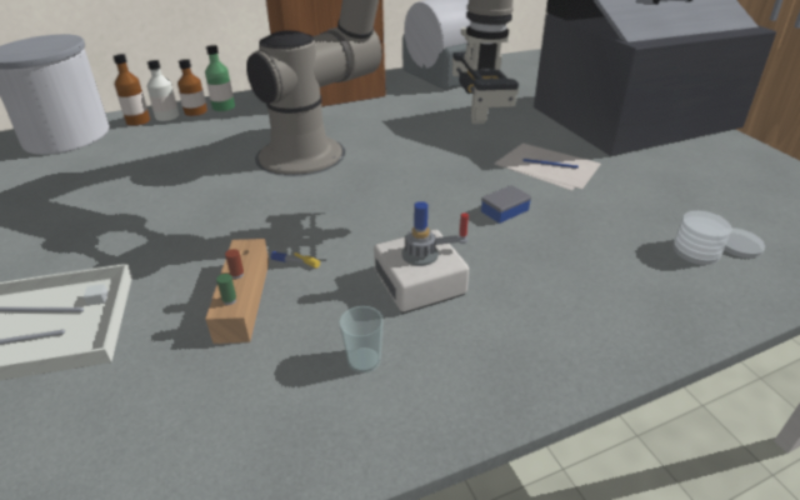

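View pics/f2.png

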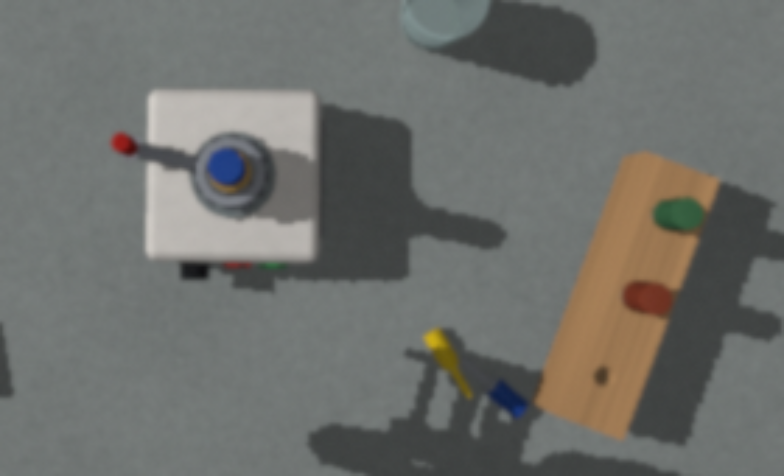

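```bash
python3 - <<'E'
from h import *
L=lambda k:cv2.imread(f"pics/scene{k}.png").astype(float)
a,b,z=L(8),L(11),L(0)
for i in(a,b):
    c,s,_=comp((i[...,0]-i[...,2]>35)&(i[...,0]-i[...,1]>25),(337,172));print("head",c,s)
for nm,(x0,x1,y0,y1) in dict(rg=(165,200,198,245),beaker=(265,315,240,300),box=(380,430,145,180)).items():
    print(nm,np.abs(z[y0:y1,x0:x1]-b[y0:y1,x0:x1]).mean().round(2))
E
python3 -c "
from plant import bot
print(bot.close_job())"
```

```text
head [337.14356436 171.41584158] 202
head [336.86734694 171.18367347] 196
rg 7.05
beaker 0.54
box 0.53
the job is handed in; nothing more can be done
None
```

The blue head is seated in the grinder's collet and the clamp nut is tightened. The job is handed in at about 30 s of the 67 s allowed.

- **Seating:** the shank went in without noticeable side load, and the shoulder stopped hard on the collet face at the expected height (TCP z 153.2 mm). One 1.5 mm press to confirm that peaked at about 17 N at the wrist. After clamping, the head's position in the picture is unchanged to within 0.3 px.
- **Clamping:** I pushed the handle clockwise about 0.9 rad and released it three times, because the nut eases back a little each time:
  - The first release was from about 10–10.9 N. On re-test the handle started to move between 8.4 and 9.5 N, so I tightened further.
  - The second was from about 11.2 N, after which it held about 9 N and began to move at about 9.5 N.
  - The final push averaged about 11.3 N, with single readings up to 11.9 N and noise of about ±0.7 N. I did not re-test after that release; from the earlier one I expect a resting grip of about 9.5–10 N.
- **Other items:** the beaker and slide box pictures match the start. In the same check the area around the rust and green heads differed more (7.05 against about 0.5). I put that down to the arm's shadow and the removed head; both heads look undisturbed in the final pictures.
- **Camera disagreement:** the two cameras disagreed by about 2–4 mm on positions. I relied on the gripper's measured position and the wrist force for the insertion instead.

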